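Sort the trims and close the buckle box

ROBOT

A 6-joint arm with a two-finger parallel gripper is mounted at the origin on the work surface. World frame = base frame: x ahead of the robot, y to its left, z up, the work surface at z = 0. Lengths are in m, angles in degrees, forces in N, time in s.
With the tool pointing down it reaches from about 0.4 to 0.825 m from the base axis. Payload 7 kg.
Tool frame: the origin (TCP) lies between the finger pads; the fingertips stand 11 mm ahead of it and the grasp point (between the pads) lies 8 mm behind it; z points along the fingers, y is the direction in which the jaws open and shut (so a half turn about z gives the same grasp; the last joint's range is limited). The gripper opens to 88 mm and grips with 3 to 60 N. Pads are 19 mm wide; open, the fingers measure 130 mm over their backs; the gripper's body (78 mm by 193 mm) begins 47 mm behind the grasp point.
Start: joints at [85.09, 20.546, 0.682, 0, -70.136, -16.507], TCP at [0.246, 0.628, 0.209] pointing down, gripper open.
Joint ranges: [-176.03, 176.03], [-82.01, 121.73], [-58.28, 71.71], [-173.87, 95.51], [-174.79, -0.11], [-173.66, 173.66]. Speed limits (degrees/s): [136.94, 136.94, 172.46, 180, 180, 180].

INTERFACE

Orientations are given as [roll, pitch, yaw] about the fixed x, y, z axes, in that order (R = Rz(yaw) Ry(pitch) Rx(roll)).
In Python, from plant import r gives the robot as it stands.
- The arm moves only by the shell command python3 -m inch 'ROWS' [OPENING] [FORCE]. ROWS is JSON, a list of rows, each an object of numbers: "x", "y", "z": the shift along the tool's x, y, z as a fraction of full scale; "yaw": the turn about the tool's z as a fraction of full scale. In form: [{"x": .., "y": .., "z": .., "yaw": ..}, ...]. A call has 1 to 5 rows; each row shifts and turns the pose as measured when the row begins, along the tool's axes as they then stand; what a row does not reach is not made up. Full scale, the value 1, is 0.025 m for a shift and 4 degrees for a turn. A row lasts 1/12 s, in which the tool goes at most 41.7 mm and 7.16 degrees, less where a joint would pass 70% of its speed; a pose out of reach is approached as far as the arm can. A call with a number of a shift or a turn outside -1 to 1 is refused whole. A call with a gripper value outside its range is refused whole. OPENING is the opening, from -1 (shut) to 1 (fully open), set as the call begins (- or left out, the last holds). The fingers move at their own pace and stop on an object; FORCE is the grip in N (left out, the last holds). Time passes only in rows, so rows that do not move let the fingers close. It gives the time, the measured TCP pose, the force and the opening at its end, in the units of the state.
- r.get_state(): the state, without advancing time (a new reading comes with each control period).
- r.capture(name): name is "side" or "top" or "wrist"; returns (picture, depth): 480x640x3 uint8, red, green, blue; 480x640 float32, m along the optical axis (not along the pixel's ray), 0 where there is no reading.
- r.camera_info(name): a dict with "mtx" (3x3 intrinsics, pixels), "pose" (4x4, takes a point from camera to world coordinates). Camera axes: x right, y down, z forward; pixel columns grow to the right and rows downward; lengths in m; the calibration is good to about 2 mm. A picture is of the moment at which its call begins: read the wrist's pose just before it. camera_info takes no time and is no camera call; for the wrist camera it gives the pose at the moment of the call.
- r.close_job(): hands the job in, once; it reports no verdict.
The state is a dict: "time_s": time; "joints": joint angles; "qd": joint speeds; "joint_torque": joint torques, N m; "tcp_pos": TCP position; "eef_rot": TCP orientation; "contact_force": force on the tool from outside, world axes, zero at the start; "moment": the same for the moment, N m; "gripper_width": finger opening in m.
Only numpy, scipy, OpenCV 4.12 (cv2) and the standard library are available. Lean on these libraries where they do the work, as an engineer would, in place of code of your own. Each camera call takes 0.05 s, during which the arm holds its last target. There are 200 camera calls.

TASK

Clear the loose trims off the bench: lay both brass buckles flat and face up, side by side, in the low grey box that has no sample in it, and stand the thread spool and the steel press die upright each in the tray that shows a sample of its kind. Put the dark lid squarely on the buckle box so that it sits fully down; it goes down only if the buckles lie below it in a single layer. Do not push or tip the glass jar or the white bottle.

Things in the scene. Friction and masses are not known exactly. Their poses are not given: they have to be found in the camera images.
- buckle_1: Loose belt buckle: open rectangular brass frame with a steel tongue, 52 mm long (x), 38 mm wide (y), 12 mm thick, 0.07 kg, flat on the table, face up (z up). Origin: centre of underside. Grip the straight long sides (y = +-19 mm). The two buckles are alike and interchangeable.
- buckle_2: Loose belt buckle: open rectangular brass frame with a steel tongue, 52 mm long (x), 38 mm wide (y), 12 mm thick, 0.07 kg, flat on the table, face up (z up). Origin: centre of underside. Grip the straight long sides (y = +-19 mm). The two buckles are alike and interchangeable.
- spool: A loose spool of thread, upright cylinder 40 mm in diameter, 52 mm high, white ends and dark blue winding, rigid and straight-sided, 0.05 kg, standing on the table at the start. Origin: centre of the underside; z up along its axis.
- die: A loose press die of bare steel, upright stepped cylinder 52 mm high: foot 42 mm in diameter up to 12 mm, stem 26 mm in diameter from 12 to 46 mm (the part to grip), 16 mm tip above; 0.16 kg, standing on the table at the start. Origin: centre of the underside; z up along its axis.
- lid: Loose dark grey lid, 0.2 kg, lying on its plug. Plate 172 x 120 mm (x, y), top 10 mm above the origin; plug below it 136 x 84, 6 mm deep; bar handle on top 70 long (x), 16 wide (y), from the plate to 44 mm above the origin, gripped across y. Origin: centre of plug underside; z up. Seated, the plug is in the box (7 mm play each side), origin 20 mm above the box's.
- buckle_box: Fixed low open box, pale grey plastic, no sample in it: outer 158 x 106 mm (x, y), 26 mm high, walls and floor 4 mm, inside 150 x 98 mm, 22 mm deep. Origin: centre of underside; z up. For the lid to sit down contents must stay within 16 mm above the inner floor: the two buckles lie next to each other, e.g. end to end along x.
- spool_tray: Fixed open pale grey plastic tray, outer 130 x 90 mm (x, y), 22 mm high, walls and floor 4 mm. Origin: centre of underside; z up. A sample spool (40 mm across, 52 mm high) stands in it for good, axis at x = +38 mm, y = 0: it shows what the tray is for. The rest of the inner floor (x -61 to +16 mm, y -41 to +41 mm) is free. The trays differ only in the sample.
- die_tray: Fixed open pale grey plastic tray, outer 130 x 90 mm (x, y), 22 mm high, walls and floor 4 mm. Origin: centre of underside; z up. A sample press die (42 mm across, 52 mm high) stands in it for good, axis at x = +38 mm, y = 0: it shows what the tray is for. The rest of the inner floor (x -61 to +16 mm, y -41 to +41 mm) is free. The trays differ only in the sample.
- jar: Bystander: a glass jar with a yellow cap, 68 mm in diameter, 85 mm high. Origin: centre of the underside; z up. To be left alone.
- bottle: Bystander: a white plastic bottle with a blue cap, 66 mm in diameter, 190 mm high. Origin: centre of the underside; z up. To be left alone.

How it is judged (in metres and radians):
On the way, in this order (a step that is already met when the one before it is completed fails the run):
1. both buckles lie flat in the box (x of buckle_1 in the frame of buckle_box between -0.075 and 0.075 m and y of buckle_1 in the frame of buckle_box between -0.049 and 0.049 m and z of buckle_1 in the frame of buckle_box between 0 and 0.009 m and angle between each of buckle_1, buckle_2's own z axis and vertical below 0.12 rad and x of buckle_2 in the frame of buckle_box between -0.075 and 0.075 m and y of buckle_2 in the frame of buckle_box between -0.049 and 0.049 m and z of buckle_2 in the frame of buckle_box between 0 and 0.009 m), for 0.2 s.
2. the lid is seated on the box (horizontal distance between lid and buckle_box below 0.012 m and z of lid in the frame of buckle_box between 0.017 and 0.0235 m and angle between lid's own z axis and vertical below 0.04 rad and angle between the x axis of lid and the x axis of buckle_box, either way round below 0.2 rad), for 0.2 s.
At the end, for the whole second after the job is handed in: Both buckles flat, face up, on the box floor (0.12 rad); lid fully down: origin 17-23.5 mm above the box's, within 12 mm of its centre, tilt < 0.04 rad, long sides parallel within 0.2 rad; spool and die upright (0.12 rad) on the floor of the tray with their own sample; all at rest (all of step 1 and all of step 2 and x of spool in the frame of spool_tray between -0.061 and 0.061 m and y of spool in the frame of spool_tray between -0.041 and 0.041 m and z of spool in the frame of spool_tray between 0 and 0.009 m and angle between each of spool, die's own z axis and vertical below 0.12 rad and x of die in the frame of die_tray between -0.061 and 0.061 m and y of die in the frame of die_tray between -0.041 and 0.041 m and z of die in the frame of die_tray between 0 and 0.009 m and linear speed of each of buckle_1, buckle_2, spool, die, lid below 0.02 m/s and angular speed of each of buckle_1, buckle_2, spool, die, lid below 0.3 rad/s); the robot touches nothing.
It fails at once if the jar is shifted by more than 20 mm or tipped (distance of jar from where it was at the start of the episode above 0.02 m or angle between jar's own z axis and vertical above 0.3 rad).
It fails at once if the bottle is shifted by more than 20 mm or tipped (distance of bottle from where it was at the start of the episode above 0.02 m or angle between bottle's own z axis and vertical above 0.3 rad).
It also fails if it takes over 128 s, if anything falls off the work surface, if the arm or the gripper's body presses on something with over 40 N, if the wrist force passes 120 N, or if a joint passes its speed limit or range.

## Working session

There is one attempt and no reset: what is moved stays moved. The work goes in short steps, Python scripts to look and compute and a shell command to move; the robot and the scene stay as the last step left them, time stands still between calls to the robot, and variables do not carry over. Pictures are saved under pics/ and viewed, about 12 in all and at most 16, crops included, and the job is handed in when it is done.

```bash
ls; mkdir -p pics
python3 - <<'E'
from plant import r
import cv2,numpy as np
s=r.get_state();print(s)
for n in("top","side"):
    p,d=r.capture(n);np.savez(f"{n}0.npz",p=p,d=d);cv2.imwrite(f"pics/{n}0.png",p[:,:,::-1])
    print(n,r.camera_info(n))
print(r.camera_info("wrist"))
E
```

```text
pics
{'time_s': 0.0, 'joints': array([ 8.50905387e+01,  2.05927156e+01,  6.33289368e-01, -2.13777862e-02,
       -7.01342721e+01, -1.65062977e+01]), 'qd': array([-0.00318833,  0.04018918,  0.05339944, -0.02128615,  0.05574275,
       -0.06560549]), 'joint_torque': array([-2.74924656e-03, -5.82707191e+01,  2.93053919e+01,  6.99676126e+00,
        7.12816996e-03, -1.78567143e-04]), 'tcp_pos': array([0.24630192, 0.6279042 , 0.20850061]), 'eef_rot': array([ 1.79904453e+02, -7.35636578e-03, -2.14230338e+01]), 'contact_force': array([ 0.44531264, -0.0771725 ,  0.64922374]), 'moment': array([ 0.00115717, -0.00113605, -0.02932826]), 'gripper_width': 0.08750021869337016}
top {'mtx': array([[575.42611136,   0.        , 322.10875455],
       [  0.        , 575.42611136, 240.80707611],
       [  0.        ,   0.        ,   1.        ]]), 'pose': array([[-0.03324408, -0.97487021,  0.22027914,  0.2888352 ],
       [-0.99943451,  0.0335397 , -0.00239893,  0.01631514],
       [-0.00504945, -0.22023432, -0.97543393,  1.20718322],
       [ 0.        ,  0.        ,  0.        ,  1.        ]])}
side {'m
[... 226 characters left out ...]
],
       [-0.1190216 ,  0.69207197, -0.71194821,  0.97329457],
       [ 0.0138749 , -0.71581587, -0.69815122,  0.98168035],
       [ 0.        ,  0.        ,  0.        ,  1.        ]])}
{'mtx': array([[406.17564145,   0.        , 317.86648416],
       [  0.        , 406.17564145, 238.27780534],
       [  0.        ,   0.        ,   1.        ]]), 'pose': array([[-3.65204428e-01, -8.87391110e-01, -2.81358745e-01,
         3.23900259e-01],
       [-9.30927117e-01,  3.48337327e-01,  1.09707835e-01,
         5.98476843e-01],
       [ 6.53995662e-04,  3.01990273e-01, -9.53310782e-01,
         3.84422298e-01],
       [ 0.00000000e+00,  0.00000000e+00,  0.00000000e+00,
         1.00000000e+00]])}
```

View pics/top0.png

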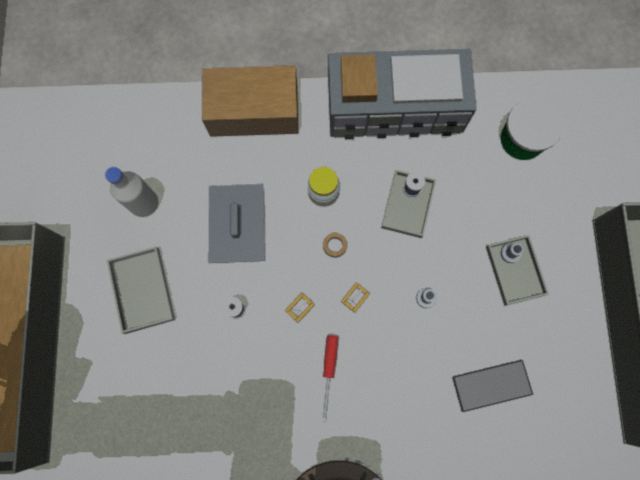

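View pics/side0.png

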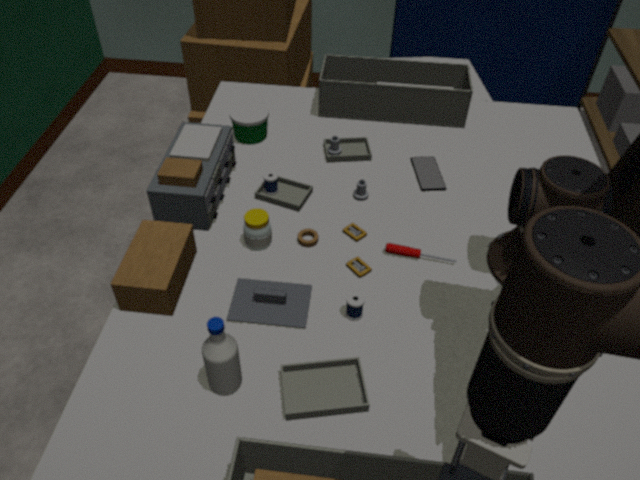

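Top view: box (142,290), lid (237,223), spool (236,306), buckles (300,307) and (355,297), die (427,297), spool tray (408,204), die tray (516,270), jar (323,185), bottle (130,190). Side view: dark blue winding confirms the left spool and the spool tray.

```bash
cat > h.py <<'E'
import numpy as np,cv2
from plant import r
def cloud(d,info):
    K,P=info["mtx"],info["pose"]; v,u=np.mgrid[:480,:640]
    c=np.stack([(u-K[0,2])/K[0,0]*d,(v-K[1,2])/K[1,1]*d,d],-1)
    w=c@P[:3,:3].T+P[:3,3]; w[d==0]=np.nan; return w
def ray(u,v,z,info):
    K,P=info["mtx"],info["pose"]; q=P[:3,:3]@[(u-K[0,2])/K[0,0],(v-K[1,2])/K[1,1],1]
    return P[:3,3]+q*(z-P[2,3])/q[2]
def rect(xy):
    c,(w,h),a=cv2.minAreaRect((xy*1000).astype(np.float32))
    if w<h: w,h,a=h,w,a+90
    return f"c {c[0]:.1f} {c[1]:.1f} size {w:.1f}x{h:.1f} long-axis {(a+90)%180-90:.1f}"
E
python3 - <<'E'
from h import *
f=np.load("top0.npz");p,d=f["p"],f["d"];I=r.camera_info("top");w=cloud(d,I)
hsv=cv2.cvtColor(p,cv2.COLOR_RGB2HSV)
print("table z",np.nanmedian(w[340:380,200:230,2]),np.nanstd(w[340:380,200:230,2]))
R=dict(box=(100,240,182,340,.015,.04),lid=(200,175,275,270,.008,.03),handle=(200,175,275,270,.035,.06),
 spool=(220,290,252,325,.045,.06),die=(410,280,445,312,.045,.06),dief=(410,280,445,312,.006,.06),
 strayrim=(375,165,440,245,.012,.03),ssample=(375,165,440,245,.045,.06),dtrayrim=(480,230,555,310,.012,.03),dsample=(480,230,555,310,.045,.06),jar=(300,160,345,210,.07,.1),bottle=(95,160,165,220,.17,.21))
for k,(a,b,c,e,lo,hi) in R.items():
    W=w[b:e,a:c].reshape(-1,3);W=W[(W[:,2]>lo)&(W[:,2]<hi)]
    if len(W)>5: print(k,len(W),"z",np.round(np.percentile(W[:,2],[5,50,95]),4),rect(W[:,:2]))
m=cv2.inRange(hsv,(10,90,80),(30,255,255));m[:280]=0;m[330:]=0;m[:,:280]=0;m[:,380:]=0
cs,_=cv2.findContours(m,0,2)
for c in cs:
    if cv2.contourArea(c)<80: continue
    q=c.reshape(-1,2); X=np.array([ray(u,v,.012,I)[:2] for u,v in q]); print("buckle",q.mean(0),rect(X),"zmed",np.nanmedian(w[...,2][cv2.drawContours(np.zeros_like(m),[c],-1,1,-1)>0]))
# rim by colour also from side
I=r.camera_info("side");f=np.load("side0.npz");p,d=f["p"],f["d"];w=cloud(d,I)
m=cv2.inRange(cv2.cvtColor(p,cv2.COLOR_RGB2HSV),(10,90,80),(30,255,255));m[:220]=0;m[280:]=0;m[:,:335]=0;m[:,375:]=0
for c in cv2.findContours(m,0,2)[0]:
    if cv2.contourArea(c)<60: continue
    q=c.reshape(-1,2);X=np.array([ray(u,v,.012,I)[:2] for u,v in q]); print("side buckle",q.mean(0),rect(X))
for k,(a,b,c,e,lo,hi) in dict(box=(275,350,372,420,.015,.04),spool=(340,290,368,322,.045,.06),die=(350,175,372,200,.045,.06),handle=(225,275,315,330,.035,.06),lid=(225,275,315,330,.008,.03)).items():
    W=w[b:e,a:c].reshape(-1,3);W=W[(W[:,2]>lo)&(W[:,2]<hi)]
    if len(W)>5: print("side",k,len(W),"z",np.round(np.percentile(W[:,2],[5,50,95]),4),rect(W[:,:2]))
E
```

```text
table z 0.00016038579730759395 0.002292824710717925
box 776 z [0.0168 0.0245 0.0289] c 468.0 395.5 size 160.1x107.9 long-axis 14.0
lid 3137 z [0.0083 0.0105 0.0143] c 606.4 188.8 size 172.3x133.8 long-axis 0.8
handle 255 z [0.0378 0.0436 0.0469] c 605.7 195.6 size 69.0x15.1 long-axis -0.4
spool 316 z [0.0483 0.0522 0.0555] c 420.9 198.0 size 39.7x38.2 long-axis 86.0
die 104 z [0.0453 0.0488 0.0543] c 431.3 -199.4 size 24.7x22.7 long-axis -73.3
dief 322 z [0.0087 0.0182 0.0527] c 427.8 -211.1 size 60.8x52.8 long-axis -75.2
strayrim 495 z [0.0138 0.0211 0.0255] c 635.9 -176.2 size 132.4x90.3 long-axis -16.7
ssample 280 z [0.0516 0.0557 0.059 ] c 671.9 -186.8 size 40.6x38.4 long-axis -89.2
dtrayrim 788 z [0.013  0.0201 0.0256] c 482.8 -393.3 size 130.1x93.4 long-axis 12.1
dsample 132 z [0.0471 0.0516 0.0573] c 519.4 -384.8 size 25.2x24.4 long-axis -50.5
jar 664 z [0.0789 0.0845 0.088 ] c 670.4 6.4 size 59.3x58.6 long-axis -48.8
bottle 247 z [0.1774 0.1889 0.1921] c 659.4 398.7 size 30.0x28.5 long-axis 88.2
buckle [300.58823529 307.17647059] c 419.4 65.2 size 51.1x36.5 long-axis -43.4 zmed 0.010061684111385194
buckle [354.93333333 297.83333333] c 436.7 -51.2 size 50.8x36.2 long-axis -40.3 zmed 0.009566850453995412
side buckle [357.22222222 265.92592593] c 417.6 70.5 size 50.8x36.3 long-axis -44.7
side buckle [353.38709677 230.51612903] c 435.0 -46.1 size 50.3x36.8 long-axis -38.5
side box 975 z [0.0161 0.0233 0.0273] c 465.6 398.4 size 158.7x110.6 long-axis 13.7
side spool 241 z [0.0474 0.0507 0.0538] c 419.6 200.0 size 42.3x38.8 long-axis -83.5
side die 42 z [0.0453 0.048  0.0528] c 429.4 -194.6 size 24.0x22.6 long-axis 28.7
side handle 234 z [0.0366 0.0413 0.0449] c 604.7 199.1 size 70.2x20.1 long-axis -0.2
side lid 2022 z [0.0082 0.0097 0.0182] c 604.9 199.9 size 171.7x122.2 long-axis 0.3
```

Heights and sizes match the given ones in both views. I add a helper that converts a target into tool units, and make the first turn.

```bash
cat > to.py <<'E'
# to.py x y z yaw (mm, deg): units to turn, then units to shift along the tool axes after the turn
import sys,numpy as np
from scipy.spatial.transform import Rotation as Ro
from plant import r
s=r.get_state();x,y,z,yaw=map(float,sys.argv[1:5]);e=s["eef_rot"]
dy=(yaw-e[2]+90)%180-90
d=Ro.from_euler("xyz",[180,0,yaw],degrees=True).inv().apply(np.array([x,y,z])/1e3-s["tcp_pos"])/.025
print("t %.2f"%s["time_s"],"pos",np.round(s["tcp_pos"]*1e3,1),"rot",np.round(e,1),"w %.1f"%(s["gripper_width"]*1e3),"F",np.round(s["contact_force"],1),"| yaw %.2f xyz"%(-dy/4),np.round(d,2))
E
python3 -m inch '[{"yaw":1},{"yaw":1},{"yaw":1},{"yaw":1},{"yaw":1}]' 1 20
python3 to.py 418.5 68 100 -44
```

```text
t 0.10 pos [246.3 627.9 208.6] rot [179.9  -0.  -21.4] w 87.5 F [ 0.4  0.8 -0.1] | yaw 5.64 xyz [20.51 11.33  4.34]validation failed for argument at $[0]...
```

```bash
python3 -m inch '[{"x":0,"y":0,"z":0,"yaw":1},{"x":0,"y":0,"z":0,"yaw":1},{"x":0,"y":0,"z":0,"yaw":1},{"x":0,"y":0,"z":0,"yaw":1},{"x":0,"y":0,"z":0,"yaw":1}]' 1 20
python3 to.py 418.5 68 100 -44
```

```text
time_s: 0.52
tcp_pos: [0.2458, 0.6265, 0.2057]
eef_rot: [179.7, -0.2, -42.2]
contact_force: [-0.9, 0.3, -0.1]
gripper_width: 0.0874
t 0.52 pos [245.8 626.5 205.7] rot [179.7  -0.2 -42.2] w 87.4 F [-0.9  0.3 -0.1] | yaw 0.46 xyz [20.49 11.27  4.23]
```

```bash
python3 -m inch '[{"x":1,"y":0.55,"z":0,"yaw":0.45},{"x":1,"y":0.55,"z":0,"yaw":0},{"x":1,"y":0.55,"z":0,"yaw":0},{"x":1,"y":0.55,"z":0,"yaw":0},{"x":1,"y":0.55,"z":0,"yaw":0}]'
python3 -m inch '[{"x":1,"y":0.55,"z":0,"yaw":0},{"x":1,"y":0.55,"z":0,"yaw":0},{"x":1,"y":0.55,"z":0,"yaw":0},{"x":1,"y":0.55,"z":0,"yaw":0},{"x":1,"y":0.55,"z":0,"yaw":0}]'
python3 -m inch '[{"x":1,"y":0.55,"z":0,"yaw":0},{"x":1,"y":0.55,"z":0,"yaw":0},{"x":1,"y":0.55,"z":0,"yaw":0},{"x":1,"y":0.55,"z":0,"yaw":0},{"x":1,"y":0.55,"z":0,"yaw":0}]'
python3 to.py 418.5 68 100 -44
```

```text
time_s: 0.93
tcp_pos: [0.2873, 0.4884, 0.2013]
eef_rot: [179.3, -0.4, -44.1]
contact_force: [0.8, 0.5, 0.5]
gripper_width: 0.0878
time_s: 1.35
tcp_pos: [0.3293, 0.3435, 0.2012]
eef_rot: [179.1, -0.4, -44.1]
contact_force: [0.2, -0.5, 0.5]
gripper_width: 0.0876
time_s: 1.77
tcp_pos: [0.371, 0.1991, 0.2024]
eef_rot: [179.1, -0.4, -44.0]
contact_force: [0.2, -0.0, 0.2]
gripper_width: 0.0876
t 1.77 pos [371.  199.1 202.4] rot [179.1  -0.4 -44. ] w 87.6 F [ 0.2 -0.   0.2] | yaw -0.01 xyz [5.01 2.45 4.1 ]
```

```bash
python3 -m inch '[{"x":1,"y":0.5,"z":0,"yaw":0},{"x":1,"y":0.5,"z":0,"yaw":0},{"x":1,"y":0.5,"z":0.5,"yaw":0},{"x":1,"y":0.5,"z":1,"yaw":0},{"x":1,"y":0.45,"z":1,"yaw":0}]'
python3 -m inch '[{"x":0,"y":0,"z":0,"yaw":0}]' 
python3 to.py 418.5 68 14 -44
python3 - <<'E'
from h import *
I=r.camera_info("wrist");p,d=r.capture("wrist");cv2.imwrite("pics/w1.png",p[:,:,::-1])
m=cv2.inRange(cv2.cvtColor(p,cv2.COLOR_RGB2HSV),(10,90,80),(30,255,255))
for c in cv2.findContours(m,0,2)[0]:
    if cv2.contourArea(c)<300: continue
    q=c.reshape(-1,2);X=np.array([ray(u,v,.012,I)[:2] for u,v in q]); print(q.mean(0),rect(X))
E
```

```text
time_s: 2.18
tcp_pos: [0.4211, 0.0618, 0.1453]
eef_rot: [179.7, -0.5, -43.9]
contact_force: [0.8, 0.7, -1.0]
gripper_width: 0.0874
time_s: 2.27
tcp_pos: [0.4191, 0.0574, 0.1413]
eef_rot: [179.4, -0.4, -44.1]
contact_force: [-2.1, -0.2, 0.1]
gripper_width: 0.0876
t 2.27 pos [419.1  57.4 141.3] rot [179.4  -0.4 -44.1] w 87.6 F [-2.1 -0.2  0.1] | yaw -0.03 xyz [-0.31 -0.29  5.09]
[542.66666667 369.58730159] c 185.6 7.5 size 63.6x12.3 long-axis -35.0
[ 93.         365.34482759] c 461.5 288.3 size 62.6x11.7 long-axis -52.3
[304.53488372 225.18604651] c 421.9 66.4 size 52.7x37.2 long-axis -44.9
[402.95555556 103.86666667] c 439.3 -49.5 size 51.5x37.9 long-axis -40.7
[253.95238095  29.84920635] c 546.8 -6.0 size 51.2x34.3 long-axis 46.0
```

View pics/w1.png

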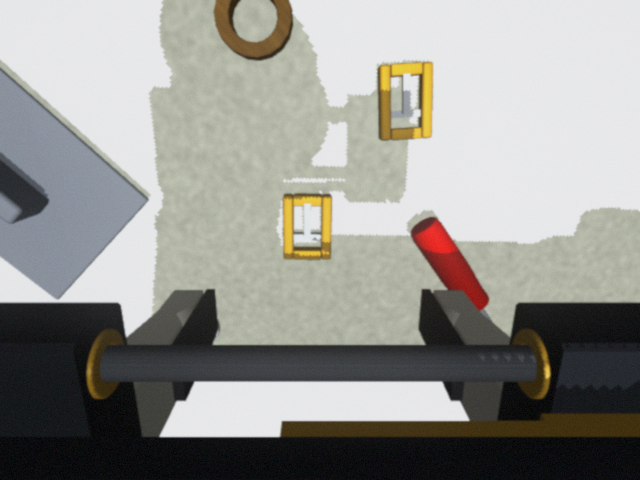

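The near view shows buckle 1 at (305,225), face up and aligned with the jaws. The red screwdriver is about 80 mm to its right, so I narrow the opening before going down.

```bash
python3 -m inch '[{"x":-0.2,"y":-0.3,"z":0.9,"yaw":0.1},{"x":0,"y":0,"z":0.9,"yaw":0},{"x":0,"y":0,"z":0.9,"yaw":0},{"x":0,"y":0,"z":0.6,"yaw":0},{"x":0,"y":0,"z":0,"yaw":0}]' 0.4
python3 to.py 421 67 14 -44.5
```

```text
time_s: 2.73
tcp_pos: [0.4246, 0.0698, 0.0613]
eef_rot: [179.9, -0.6, -44.6]
contact_force: [-0.4, -0.2, -0.4]
gripper_width: 0.063
t 2.73 pos [424.6  69.8  61.3] rot [179.9  -0.6 -44.6] w 63.0 F [-0.4 -0.2 -0.4] | yaw -0.04 xyz [-0.02  0.18  1.89]
```

```bash
python3 -m inch '[{"x":0,"y":0.1,"z":0.7,"yaw":0},{"x":0,"y":0.1,"z":0.6,"yaw":0},{"x":0,"y":0,"z":0.4,"yaw":0},{"x":0,"y":0,"z":0,"yaw":0}]'
python3 to.py 421 67 14 -44.5
```

```text
time_s: 3.07
tcp_pos: [0.4241, 0.0701, 0.0216]
eef_rot: [-179.8, -0.7, -44.4]
contact_force: [-0.5, -0.1, 0.3]
gripper_width: 0.0613
t 3.07 pos [424.1  70.1  21.6] rot [-179.8   -0.7  -44.4] w 61.3 F [-0.5 -0.1  0.3] | yaw 0.03 xyz [-0.    0.18  0.3 ]
```

```bash
python3 -m inch '[{"x":0,"y":0.2,"z":0.35,"yaw":0},{"x":0,"y":0,"z":0,"yaw":0}]'
python3 -m inch '[{"x":0,"y":0,"z":0,"yaw":0},{"x":0,"y":0,"z":0,"yaw":0},{"x":0,"y":0,"z":0,"yaw":0},{"x":0,"y":0,"z":0,"yaw":0},{"x":0,"y":0,"z":0,"yaw":0}]' -1 20
python3 -m inch '[{"x":0,"y":0,"z":0,"yaw":0},{"x":0,"y":0,"z":-0.5,"yaw":0},{"x":0,"y":0,"z":-1,"yaw":0},{"x":0,"y":0,"z":-1,"yaw":0},{"x":0,"y":0,"z":-1,"yaw":0}]'
python3 to.py 438 367 110 14
```

```text
time_s: 3.23
tcp_pos: [0.4221, 0.0683, 0.0149]
eef_rot: [-179.7, -0.8, -44.3]
contact_force: [-1.1, -0.2, -0.5]
gripper_width: 0.0615
time_s: 3.65
tcp_pos: [0.4256, 0.0715, 0.0198]
eef_rot: [-179.3, -0.9, -44.2]
contact_force: [0.5, 0.1, -0.4]
gripper_width: 0.0333
time_s: 4.07
tcp_pos: [0.4204, 0.0694, 0.106]
eef_rot: [-180.0, -0.7, -44.2]
contact_force: [0.0, 0.2, 0.7]
gripper_width: 0.0023
t 4.07 pos [420.4  69.4 106. ] rot [-180.    -0.7  -44.2] w 2.3 F [0.  0.2 0.7] | yaw -14.56 xyz [  3.56 -11.38  -0.16]
```

```bash
python3 -m inch '[{"x":0,"y":0,"z":-1,"yaw":0},{"x":0,"y":0,"z":0,"yaw":0},{"x":0,"y":0,"z":0,"yaw":0}]' 0.4
python3 to.py 421 67 14 -44.5
python3 - <<'E'
from h import *
I=r.camera_info("wrist");p,d=r.capture("wrist");cv2.imwrite("pics/w2.png",p[:,:,::-1]);w=cloud(d,I)
m=cv2.inRange(cv2.cvtColor(p,cv2.COLOR_RGB2HSV),(10,90,80),(30,255,255))
for c in cv2.findContours(m,0,2)[0]:
    if cv2.contourArea(c)<300: continue
    q=c.reshape(-1,2);X=np.array([ray(u,v,.012,I)[:2] for u,v in q]); print(q.mean(0),rect(X))
E
```

```text
time_s: 4.32
tcp_pos: [0.4224, 0.0708, 0.1376]
eef_rot: [-179.5, -0.9, -44.2]
contact_force: [-1.1, -0.2, -0.9]
gripper_width: 0.0167
t 4.32 pos [422.4  70.8 137.6] rot [-179.5   -0.9  -44.2] w 16.7 F [-1.1 -0.2 -0.9] | yaw 0.07 xyz [0.07 0.15 4.95]
[331.51612903 213.64516129] c 421.5 66.6 size 52.3x36.8 long-axis -44.1
[427.53333333  95.08888889] c 439.3 -49.4 size 51.4x38.0 long-axis -40.6
[273.91262136  26.32038835] c 544.6 -3.7 size 51.2x28.5 long-axis 45.7
```

View pics/w2.png

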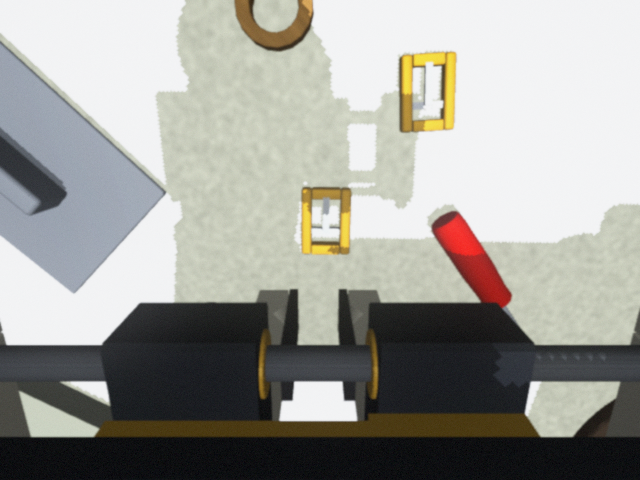

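Missed: the tips rose while the jaws were still closing, and the buckle has not moved at (421.5, 66.6). I retry with the jaws pre-narrowed and a lower TCP, holding the height.

```bash
python3 -m inch '[{"x":0,"y":0.1,"z":1,"yaw":0},{"x":0,"y":0.05,"z":1,"yaw":0},{"x":0,"y":0,"z":0.8,"yaw":0},{"x":0,"y":0,"z":0.5,"yaw":0},{"x":0,"y":0,"z":0,"yaw":0}]' 0.14
python3 to.py 421 67 14 -44.5
python3 -m inch '[{"x":0,"y":0,"z":0.4,"yaw":0},{"x":0,"y":0,"z":0.4,"yaw":0},{"x":0,"y":0,"z":0.2,"yaw":0}]'
python3 to.py 421 67 13 -44.5
python3 -m inch '[{"x":0,"y":0,"z":0,"yaw":0},{"x":0,"y":0,"z":0,"yaw":0},{"x":0,"y":0,"z":0,"yaw":0}]'
python3 to.py 421 67 13 -44.5
```

```text
time_s: 4.78
tcp_pos: [0.421, 0.067, 0.0505]
eef_rot: [-179.4, -0.9, -44.2]
contact_force: [-1.1, 0.0, -0.0]
gripper_width: 0.049
t 4.78 pos [421.   67.   50.5] rot [-179.4   -0.9  -44.2] w 49.0 F [-1.1  0.  -0. ] | yaw 0.07 xyz [0.   0.   1.46]
time_s: 5.03
tcp_pos: [0.4206, 0.066, 0.0239]
eef_rot: [-179.7, -0.9, -44.2]
contact_force: [-1.2, -1.2, 0.5]
gripper_width: 0.0501
t 5.03 pos [420.6  66.   23.9] rot [-179.7   -0.9  -44.2] w 50.1 F [-1.2 -1.2  0.5] | yaw 0.07 xyz [-0.01 -0.04  0.44]
time_s: 5.28
tcp_pos: [0.4199, 0.0655, 0.0234]
eef_rot: [-179.8, -0.9, -44.2]
contact_force: [0.1, -0.3, -0.3]
gripper_width: 0.0503
t 5.28 pos [419.9  65.5  23.4] rot [-179.8   -0.9  -44.2] w 50.3 F [ 0.1 -0.3 -0.3] | yaw 0.07 xyz [-0.01 -0.07  0.42]
```

```bash
python3 -m inch '[{"x":0,"y":0,"z":0.3,"yaw":0},{"x":0,"y":-0.05,"z":0.2,"yaw":0}]'
python3 to.py 421 67 13 -44.5
python3 -m inch '[{"x":0,"y":0,"z":0,"yaw":0},{"x":0,"y":0,"z":0.02,"yaw":0},{"x":0,"y":0,"z":0.02,"yaw":0}]' -1 20
python3 to.py 421 67 13 -44.5
python3 -m inch '[{"x":0,"y":0,"z":0,"yaw":0},{"x":0,"y":0,"z":0,"yaw":0},{"x":0,"y":0,"z":0,"yaw":0}]' -1 20
python3 to.py 421 67 13 -44.5
```

```text
time_s: 5.45
tcp_pos: [0.4222, 0.0671, 0.012]
eef_rot: [-179.6, -0.9, -44.2]
contact_force: [-0.7, -0.2, -0.4]
gripper_width: 0.0501
t 5.45 pos [422.2  67.1  12. ] rot [-179.6   -0.9  -44.2] w 50.1 F [-0.7 -0.2 -0.4] | yaw 0.07 xyz [-0.03  0.04 -0.04]
time_s: 5.7
tcp_pos: [0.4223, 0.0672, 0.0102]
eef_rot: [-179.6, -0.9, -44.2]
contact_force: [-0.7, 0.0, -0.2]
gripper_width: 0.0352
t 5.70 pos [422.3  67.2  10.2] rot [-179.6   -0.9  -44.2] w 35.2 F [-0.7  0.  -0.2] | yaw 0.08 xyz [-0.03  0.04 -0.11]
time_s: 5.95
tcp_pos: [0.4224, 0.0672, 0.0103]
eef_rot: [-179.6, -0.9, -44.2]
contact_force: [-0.5, -0.3, -0.0]
gripper_width: 0.0157
t 5.95 pos [422.4  67.2  10.3] rot [-179.6   -0.9  -44.2] w 15.7 F [-0.5 -0.3 -0. ] | yaw 0.08 xyz [-0.03  0.04 -0.11]
```

Run:
```python
from h import *
I=r.camera_info("wrist");s=r.get_state();p,d=r.capture("wrist");cv2.imwrite("pics/w3.png",p[:,:,::-1])
P=np.linalg.inv(I["pose"])
for z in(0,.01,.03):
    t=s["tcp_pos"].copy();t[2]=z
    c=P[:3,:3]@t+P[:3,3];q=I["mtx"]@c;print(z,q[:2]/q[2])
```

```text
0 [320.11547215 283.81053284]
0.01 [320.08050275 292.1233739 ]
0.03 [319.99899545 311.49909416]
```

View pics/w3.png

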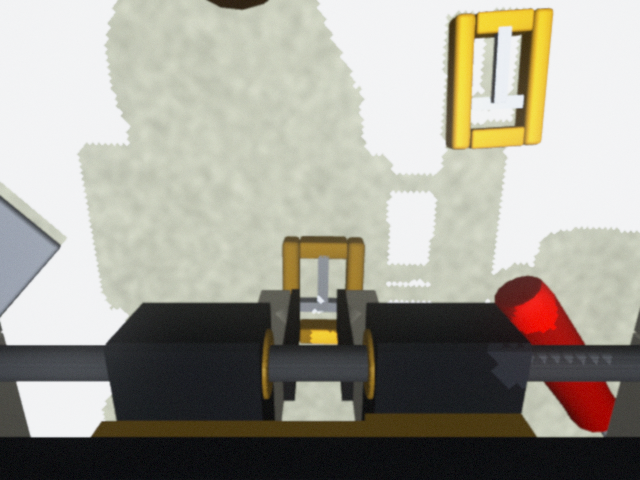

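```bash
python3 -m inch '[{"x":0,"y":0,"z":0,"yaw":0},{"x":0,"y":0,"z":0,"yaw":0}]' -1 20
python3 - <<'E'
from h import *
I=r.camera_info("wrist");s=r.get_state();p,d=r.capture("wrist");w=cloud(d,I)*1000
print(s["tcp_pos"],s["gripper_width"],I["pose"][:3,3])
for a in range(270,390,8): print(a,[ (int(w[v,a,2]) if d[v,a]>0 else None) for v in range(230,405,12)])
print("buckle2 z",np.nanmedian(w[10:150,452:468,2]), "table",np.nanmedian(w[200:290,180:250,2]))
E
```

```text
time_s: 6.17
tcp_pos: [0.4225, 0.0673, 0.0105]
eef_rot: [-179.6, -0.9, -44.2]
contact_force: [-0.3, -0.2, -0.3]
gripper_width: 0.0017
[0.4225063  0.06732192 0.01052849] 0.0016918839049434669 [0.47959533 0.01143405 0.18758591]
270 [1, 0, 0, 0, 0, 1, 0, 104, 110, 115, 117, 118, 118, 119, 118]
278 [0, 0, 1, 0, 0, 32, 43, 106, 111, 115, 118, 118, 118, 118, 118]
286 [1, 12, 12, 12, 12, 32, 43, 105, 111, 115, 118, 118, 118, 118, 118]
294 [0, 11, 12, 13, 13, 33, 43, 105, 110, 115, 117, 119, 117, 117, 118]
302 [0, 11, 12, 0, 1, 32, 43, 48, 63, 103, 108, 110, 112, 85, 87]
310 [0, 11, 12, 1, 0, 30, 40, 51, 60, 67, 109, 111, 112, 74, 73]
318 [1, 12, 12, 13, 12, 12, 12, 0, 8, 12, 108, 110, 112, 1, 0]
326 [0, 10, 11, 12, 12, 28, 40, 50, 59, 67, 108, 111, 112, 73, 74]
334 [0, 11, 12, 0, 0, 32, 43, 48, 61, 106, 109, 110, 112, 110, 92]
342 [0, 12, 12, 0, 0, 32, 43, 105, 110, 115, 118, 118, 118, 118, 118]
350 [0, 8, 13, 12, 12, 32, 42, 105, 110, 115, 118, 117, 118, 118, 118]
358 [1, 9, 12, 13, 13, 12, 44, 105, 110, 115, 118, 118, 118, 118, 118]
366 [0, 1, 0, 0, 0, 0, 0, 105, 110, 115, 118, 117, 118, 117, 118]
374 [1, 0, 0, 1, 0, 0, 0, 105, 110, 115, 117, 118, 117, 116, 118]
382 [0, 0, 0, 1, 0, 0, 1, 105, 110, 115, 117, 117, 117, 118, 118]
buckle2 z 12.164270695362134 table 0.6394143650099993
```

Run:
```python
from h import *
from scipy.spatial.transform import Rotation as Ro
I=r.camera_info("wrist");s=r.get_state();p,d=r.capture("wrist");w=cloud(d,I)
t=Ro.from_euler("xyz",s["eef_rot"],degrees=True).inv().apply((w.reshape(-1,3)-s["tcp_pos"])).reshape(w.shape)*1000
for a in(290,306,314,330,346): print(a,[(v,*np.round(t[v,a]).astype(int)) for v in range(282,312,4) if d[v,a]>0])
print(s["joints"])
```

```text
290 [(282, np.int64(6), np.int64(-14), np.int64(-2)), (286, np.int64(4), np.int64(-14), np.int64(-2)), (290, np.int64(11), np.int64(-13), np.int64(-22)), (294, np.int64(11), np.int64(-12), np.int64(-26)), (298, np.int64(11), np.int64(-12), np.int64(-29)), (302, np.int64(12), np.int64(-12), np.int64(-34)), (306, np.int64(39), np.int64(-7), np.int64(-90)), (310, np.int64(39), np.int64(-7), np.int64(-92))]
306 [(282, np.int64(1), np.int64(-7), np.int64(10)), (286, np.int64(-1), np.int64(-7), np.int64(10)), (290, np.int64(11), np.int64(-6), np.int64(-21)), (294, np.int64(12), np.int64(-6), np.int64(-26)), (298, np.int64(11), np.int64(-6), np.int64(-29)), (302, np.int64(12), np.int64(-6), np.int64(-33)), (306, np.int64(11), np.int64(-6), np.int64(-36)), (310, np.int64(9), np.int64(-6), np.int64(-35))]
314 [(282, np.int64(1), np.int64(-3), np.int64(10)), (286, np.int64(-1), np.int64(-3), np.int64(9)), (290, np.int64(10), np.int64(-3), np.int64(-20)), (294, np.int64(10), np.int64(-3), np.int64(-23)), (298, np.int64(10), np.int64(-3), np.int64(-26)), (302, np.int64(10), np.int64(-3), np.int6
[... 281 characters left out ...]
int64(4), np.int64(-26)), (298, np.int64(12), np.int64(4), np.int64(-30)), (302, np.int64(12), np.int64(4), np.int64(-33)), (306, np.int64(11), np.int64(4), np.int64(-36)), (310, np.int64(10), np.int64(4), np.int64(-37))]
346 [(282, np.int64(6), np.int64(12), np.int64(-1)), (286, np.int64(3), np.int64(12), np.int64(1)), (290, np.int64(11), np.int64(11), np.int64(-21)), (294, np.int64(11), np.int64(10), np.int64(-25)), (298, np.int64(12), np.int64(10), np.int64(-30)), (302, np.int64(11), np.int64(10), np.int64(-33)), (306, np.int64(39), np.int64(6), np.int64(-91)), (310, np.int64(39), np.int64(5), np.int64(-92))]
[ 36.54221659  11.06834786 -45.39622389   1.53056121 -33.01826438
   7.9960551 ]
```

The depth picture shows the fingertips 20 mm behind the reported TCP, where the description puts them 11 mm ahead. They hang about 31 mm above the table at the present pose. I'll work with the measured tip offset (tip z = TCP z + 20 mm), descend slowly and watch the force.

```bash
python3 -m inch '[{"x":0,"y":0,"z":-0.1,"yaw":0},{"x":0,"y":0,"z":0,"yaw":0},{"x":0,"y":0,"z":0,"yaw":0},{"x":0,"y":0,"z":0,"yaw":0},{"x":0,"y":0,"z":0,"yaw":0}]' 0.16
python3 -m inch '[{"x":0,"y":0,"z":0,"yaw":0},{"x":0,"y":0,"z":0,"yaw":0},{"x":0,"y":0,"z":0,"yaw":0},{"x":0,"y":0,"z":0,"yaw":0}]'
python3 to.py 420.5 67.5 -17 -44.2
python3 -m inch '[{"x":0,"y":0,"z":0.3,"yaw":0},{"x":0,"y":0,"z":0.3,"yaw":0},{"x":0,"y":0,"z":0,"yaw":0}]'
python3 to.py 420.5 67.5 -17 -44.2
```

```text
time_s: 6.68
tcp_pos: [0.4225, 0.0674, 0.0134]
eef_rot: [-179.6, -0.9, -44.2]
contact_force: [-0.0, -0.5, 0.3]
gripper_width: 0.0283
time_s: 7.02
tcp_pos: [0.4225, 0.0673, 0.0134]
eef_rot: [-179.6, -0.9, -44.2]
contact_force: [0.4, 0.4, -0.0]
gripper_width: 0.0495
t 7.02 pos [422.5  67.3  13.4] rot [-179.6   -0.9  -44.2] w 49.5 F [ 0.4  0.4 -0. ] | yaw 0.00 xyz [-0.06  0.05  1.21]
time_s: 7.27
tcp_pos: [0.4231, 0.0675, -0.0027]
eef_rot: [-179.5, -0.9, -44.2]
contact_force: [0.1, 0.7, -0.7]
gripper_width: 0.0505
t 7.27 pos [423.1  67.5  -2.7] rot [-179.5   -0.9  -44.2] w 50.5 F [ 0.1  0.7 -0.7] | yaw 0.00 xyz [-0.07  0.07  0.57]
```

```bash
python3 -m inch '[{"x":0,"y":0,"z":0.3,"yaw":0},{"x":0,"y":0.03,"z":0.2,"yaw":0},{"x":0,"y":0,"z":0,"yaw":0}]'
python3 to.py 420.5 67.5 -17 -44.2
python3 -m inch '[{"x":0,"y":0,"z":0,"yaw":0},{"x":0,"y":0,"z":0,"yaw":0},{"x":0,"y":0,"z":0,"yaw":0},{"x":0,"y":0,"z":0,"yaw":0}]' -1 20
python3 to.py 420.5 67.5 -17 -44.2
python3 -m inch '[{"x":0,"y":0,"z":0,"yaw":0},{"x":0,"y":0,"z":0,"yaw":0}]' -1 20
python3 to.py 420.5 67.5 -17 -44.2
```

```text
time_s: 7.52
tcp_pos: [0.4227, 0.0668, -0.0166]
eef_rot: [-179.6, -0.9, -44.2]
contact_force: [-0.5, 1.5, 4.8]
gripper_width: 0.0509
t 7.52 pos [422.7  66.8 -16.6] rot [-179.6   -0.9  -44.2] w 50.9 F [-0.5  1.5  4.8] | yaw 0.01 xyz [-0.08  0.04  0.01]
time_s: 7.85
tcp_pos: [0.4208, 0.0647, -0.0167]
eef_rot: [-180.0, -0.9, -44.1]
contact_force: [-0.7, 1.3, 0.7]
gripper_width: 0.0378
t 7.85 pos [420.8  64.7 -16.7] rot [-180.    -0.9  -44.1] w 37.8 F [-0.7  1.3  0.7] | yaw 0.02 xyz [-0.09 -0.07  0.01]
time_s: 8.02
tcp_pos: [0.4208, 0.0647, -0.0167]
eef_rot: [-180.0, -0.9, -44.1]
contact_force: [-1.1, 0.1, 2.2]
gripper_width: 0.0378
t 8.02 pos [420.8  64.7 -16.7] rot [-180.    -0.9  -44.1] w 37.8 F [-1.1  0.1  2.2] | yaw 0.02 xyz [-0.09 -0.07  0.01]
```

Buckle 1 is held: the width reads 37.8 mm. Lift and go to the box.

```bash
python3 -m inch '[{"x":0,"y":0,"z":-0.5,"yaw":0},{"x":0,"y":0,"z":-1,"yaw":0},{"x":0,"y":0,"z":-1,"yaw":0},{"x":0,"y":0,"z":-1,"yaw":0},{"x":0,"y":0,"z":-0.6,"yaw":-0.5}]'
python3 -m inch '[{"x":0,"y":0,"z":0,"yaw":-1},{"x":0,"y":0,"z":0,"yaw":-1},{"x":0,"y":0,"z":0,"yaw":-1},{"x":0,"y":0,"z":0,"yaw":-1},{"x":0,"y":0,"z":0,"yaw":-1}]'
python3 -m inch '[{"x":0,"y":0,"z":0,"yaw":-1},{"x":0,"y":0,"z":0,"yaw":-1},{"x":0,"y":0,"z":0,"yaw":-1},{"x":0,"y":0,"z":0,"yaw":-1},{"x":0,"y":0,"z":0,"yaw":-1}]'
python3 to.py 438 390 80 14
```

```text
time_s: 8.43
tcp_pos: [0.4155, 0.0632, 0.085]
eef_rot: [179.2, -0.7, -42.2]
contact_force: [0.3, 0.5, -1.0]
gripper_width: 0.0374
time_s: 8.85
tcp_pos: [0.417, 0.0644, 0.0891]
eef_rot: [179.4, -0.6, -21.3]
contact_force: [0.6, -0.2, -0.9]
gripper_width: 0.0383
time_s: 9.27
tcp_pos: [0.4152, 0.0636, 0.0878]
eef_rot: [179.2, -0.2, -0.4]
contact_force: [-0.1, -0.2, -0.7]
gripper_width: 0.0379
t 9.27 pos [415.2  63.6  87.8] rot [179.2  -0.2  -0.4] w 37.9 F [-0.1 -0.2 -0.7] | yaw -3.59 xyz [  4.04 -12.45   0.31]
```

```bash
python3 -m inch '[{"x":0,"y":0,"z":0,"yaw":-0.9},{"x":0,"y":0,"z":0,"yaw":-0.9},{"x":0,"y":0,"z":0,"yaw":-0.9},{"x":0,"y":0,"z":0,"yaw":-0.8}]'
python3 -m inch '[{"x":0.32,"y":-1,"z":0,"yaw":0},{"x":0.32,"y":-1,"z":0,"yaw":0},{"x":0.32,"y":-1,"z":0,"yaw":0},{"x":0.32,"y":-1,"z":0,"yaw":0},{"x":0.32,"y":-1,"z":0,"yaw":0}]'
python3 -m inch '[{"x":0.32,"y":-1,"z":0,"yaw":0},{"x":0.32,"y":-1,"z":0,"yaw":0},{"x":0.32,"y":-1,"z":0,"yaw":0},{"x":0.32,"y":-1,"z":0,"yaw":0},{"x":0.32,"y":-0.5,"z":0,"yaw":0}]'
python3 to.py 438 390 80 14
python3 - <<'E'
from h import *
I=r.camera_info("wrist");p,d=r.capture("wrist");cv2.imwrite("pics/w4.png",p[:,:,::-1]);np.savez("w4.npz",p=p,d=d,pose=I["pose"])
W=cloud(d,I)[:285].reshape(-1,3);W=W[(W[:,2]>.018)&(W[:,2]<.03)];print(rect(W[:,:2]))
E
```

```text
time_s: 9.6
tcp_pos: [0.4138, 0.0629, 0.0866]
eef_rot: [179.1, 0.1, 14.4]
contact_force: [0.7, -0.8, -1.9]
gripper_width: 0.0377
time_s: 10.02
tcp_pos: [0.4184, 0.1933, 0.0828]
eef_rot: [179.1, 0.4, 14.2]
contact_force: [0.6, -0.1, 0.0]
gripper_width: 0.0379
time_s: 10.43
tcp_pos: [0.4277, 0.3189, 0.0787]
eef_rot: [179.0, 0.6, 14.3]
contact_force: [-0.0, -0.1, -0.4]
gripper_width: 0.0373
t 10.43 pos [427.7 318.9  78.7] rot [179.    0.6  14.3] w 37.3 F [-0.  -0.1 -0.4] | yaw 0.07 xyz [ 1.09 -2.66 -0.05]
c 486.9 315.0 size 277.8x160.0 long-axis -75.6
```

View pics/w4.png

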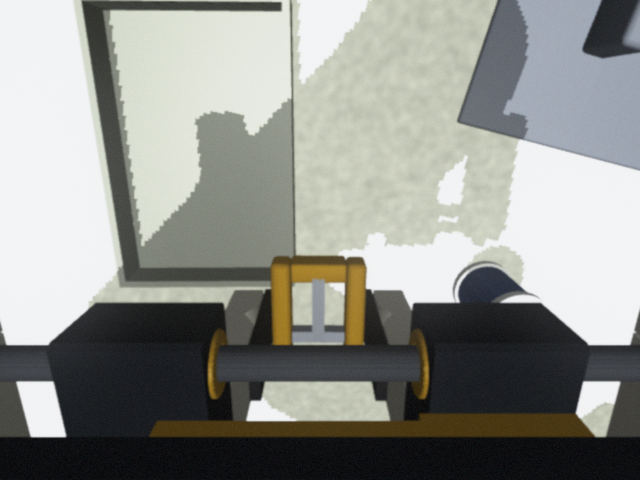

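The buckle is held level and parallel to the box, whose rim spans columns 80 to 295. I measure the rim alone.

```bash
python3 - <<'E'
from h import *
f=np.load("w4.npz");I=r.camera_info("wrist");I["pose"]=f["pose"]
W=cloud(f["d"],I)[:290,60:300].reshape(-1,3);W=W[(W[:,2]>.018)&(W[:,2]<.03)];print(rect(W[:,:2]))
E
python3 -m inch '[{"x":0.36,"y":-0.9,"z":0,"yaw":0},{"x":0.36,"y":-0.9,"z":0,"yaw":0},{"x":0.36,"y":-0.8,"z":0,"yaw":0},{"x":0,"y":0,"z":0,"yaw":0},{"x":0,"y":0,"z":0,"yaw":0}]'
python3 to.py 438 390 20 14
```

```text
c 466.2 397.8 size 155.6x106.9 long-axis 14.2
time_s: 10.9
tcp_pos: [0.4376, 0.3927, 0.0737]
eef_rot: [178.8, 0.8, 14.4]
contact_force: [0.7, -0.5, -1.2]
gripper_width: 0.0378
t 10.90 pos [437.6 392.7  73.7] rot [178.8   0.8  14.4] w 37.8 F [ 0.7 -0.5 -1.2] | yaw 0.10 xyz [-0.01  0.11  2.15]
```

```bash
python3 -m inch '[{"x":0,"y":0.1,"z":0.8,"yaw":0.1},{"x":0,"y":0,"z":0.8,"yaw":0},{"x":0,"y":0,"z":0.6,"yaw":0},{"x":0,"y":0,"z":0.3,"yaw":0},{"x":0,"y":0,"z":0,"yaw":0}]'
python3 to.py 438 390 -11 14
```

```text
time_s: 11.32
tcp_pos: [0.4372, 0.3861, 0.0089]
eef_rot: [178.8, 0.8, 13.9]
contact_force: [0.3, -0.2, -1.3]
gripper_width: 0.0379
t 11.32 pos [437.2 386.1   8.9] rot [178.8   0.8  13.9] w 37.9 F [ 0.3 -0.2 -1.3] | yaw -0.02 xyz [ 0.07 -0.14  0.8 ]
```

```bash
python3 -m inch '[{"x":0.05,"y":-0.14,"z":0.3,"yaw":0},{"x":0,"y":0,"z":0.3,"yaw":0},{"x":0,"y":0,"z":0.15,"yaw":0},{"x":0,"y":0,"z":0,"yaw":0}]'
python3 to.py 438 390 -11 14
```

```text
time_s: 11.65
tcp_pos: [0.4381, 0.3895, -0.0099]
eef_rot: [178.9, 0.7, 13.9]
contact_force: [0.1, -0.3, -0.1]
gripper_width: 0.0377
t 11.65 pos [438.1 389.5  -9.9] rot [178.9   0.7  13.9] w 37.7 F [ 0.1 -0.3 -0.1] | yaw -0.03 xyz [ 0.   -0.02  0.04]
```

```bash
python3 -m inch '[{"x":0,"y":0,"z":0.08,"yaw":0},{"x":0,"y":0,"z":0,"yaw":0},{"x":0,"y":0,"z":0,"yaw":0}]' 0.03
python3 to.py 438 390 -11 14
python3 -m inch '[{"x":0,"y":0,"z":-0.3,"yaw":0},{"x":0,"y":0,"z":-0.7,"yaw":0},{"x":0,"y":0,"z":-1,"yaw":0},{"x":0,"y":0,"z":-1,"yaw":0},{"x":0,"y":0,"z":-1,"yaw":0}]' 
python3 to.py 439 -50 80 -40
python3 - <<'E'
from h import *
I=r.camera_info("top");p,d=r.capture("top");w=cloud(d,I)
m=cv2.inRange(cv2.cvtColor(p,cv2.COLOR_RGB2HSV),(10,90,50),(30,255,255));m[:230]=0;m[345:]=0;m[:,400:]=0
for c in cv2.findContours(m,0,2)[0]:
    if cv2.contourArea(c)<40: continue
    q=c.reshape(-1,2);X=np.array([ray(u,v,.012,I)[:2] for u,v in q]); print(q.mean(0),rect(X))
E
```

```text
time_s: 11.9
tcp_pos: [0.4386, 0.3901, -0.0112]
eef_rot: [178.9, 0.7, 13.9]
contact_force: [-0.6, -0.3, 0.7]
gripper_width: 0.0445
t 11.90 pos [438.6 390.1 -11.2] rot [178.9   0.7  13.9] w 44.5 F [-0.6 -0.3  0.7] | yaw -0.02 xyz [-0.02 -0.   -0.01]
time_s: 12.32
tcp_pos: [0.4373, 0.3893, 0.0897]
eef_rot: [178.5, 1.0, 13.9]
contact_force: [-0.1, 0.3, -0.3]
gripper_width: 0.0452
t 12.32 pos [437.3 389.3  89.7] rot [178.5   1.   13.9] w 45.2 F [-0.1  0.3 -0.3] | yaw 13.47 xyz [11.35 13.42  0.39]
[ 18.625 338.625] c 376.7 645.3 size 28.4x16.4 long-axis 4.7
[146.10526316 309.92105263] c 424.2 385.9 size 39.3x28.6 long-axis -64.7
[354.93333333 297.96666667] c 436.6 -51.1 size 50.4x36.2 long-axis -40.3
[335.75862069 243.86206897] c 549.9 -12.7 size 45.7x44.7 long-axis -2.0
```

```bash
python3 -m inch '[{"x":0,"y":0,"z":0,"yaw":1},{"x":0,"y":0,"z":0,"yaw":1},{"x":0,"y":0,"z":0,"yaw":1},{"x":0,"y":0,"z":0,"yaw":1},{"x":0,"y":0,"z":0,"yaw":1}]' 0.16 
python3 -m inch '[{"x":0,"y":0,"z":0,"yaw":1},{"x":0,"y":0,"z":0,"yaw":1},{"x":0,"y":0,"z":0,"yaw":1},{"x":0,"y":0,"z":0,"yaw":1},{"x":0,"y":0,"z":0,"yaw":1}]'
python3 -m inch '[{"x":0,"y":0,"z":0,"yaw":1},{"x":0,"y":0,"z":0,"yaw":1},{"x":0,"y":0,"z":0,"yaw":0.6}]'
python3 -m inch '[{"x":0.85,"y":1,"z":0,"yaw":0},{"x":0.85,"y":1,"z":0,"yaw":0},{"x":0.85,"y":1,"z":0,"yaw":0},{"x":0.85,"y":1,"z":0,"yaw":0},{"x":0.85,"y":1,"z":0,"yaw":0}]'
python3 to.py 439 -49.5 80 -40.6
python3 - <<'E'
from h import *
I=r.camera_info("top");p,d=r.capture("top");cv2.imwrite("pics/t2.png",cv2.resize(p[220:350,90:260,::-1],None,fx=3,fy=3))
E
```

```text
time_s: 12.78
tcp_pos: [0.4418, 0.3955, 0.1056]
eef_rot: [179.4, -0.2, -6.7]
contact_force: [-0.1, -0.5, -0.1]
gripper_width: 0.051
time_s: 13.2
tcp_pos: [0.4425, 0.3964, 0.1106]
eef_rot: [179.9, -0.4, -27.7]
contact_force: [0.4, 0.7, -0.9]
gripper_width: 0.0507
time_s: 13.45
tcp_pos: [0.4429, 0.397, 0.1134]
eef_rot: [-179.8, -0.4, -38.7]
contact_force: [0.3, -0.3, -0.3]
gripper_width: 0.051
time_s: 13.87
tcp_pos: [0.4486, 0.2344, 0.1169]
eef_rot: [-179.4, -0.5, -38.5]
contact_force: [-0.5, -0.6, 0.0]
gripper_width: 0.0508
t 13.87 pos [448.6 234.4 116.9] rot [-179.4   -0.5  -38.5] w 50.8 F [-0.5 -0.6  0. ] | yaw 0.52 xyz [7.1  8.87 1.47]
```

View pics/t2.png

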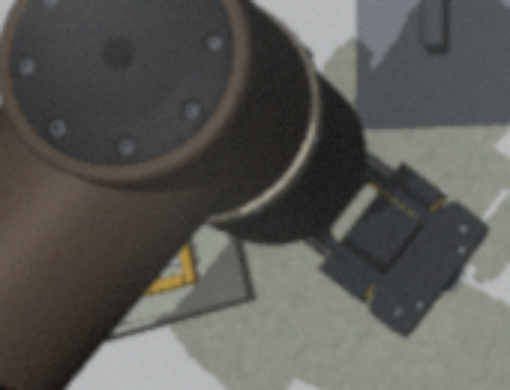

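Part of buckle 1 is visible in the lower end of the box at crop (170,270); the arm hides the rest. I continue to buckle 2.

```bash
python3 -m inch '[{"x":0.8,"y":1,"z":0,"yaw":0.5},{"x":0.8,"y":1,"z":0,"yaw":0},{"x":0.8,"y":1,"z":0,"yaw":0},{"x":0.8,"y":1,"z":0,"yaw":0},{"x":0.8,"y":1,"z":0,"yaw":0}]'
python3 -m inch '[{"x":0.8,"y":1,"z":0.3,"yaw":0},{"x":0.8,"y":1,"z":0.5,"yaw":0},{"x":0.8,"y":0.7,"z":0.5,"yaw":0},{"x":0.2,"y":0.2,"z":0,"yaw":0},{"x":0,"y":0,"z":0,"yaw":0}]'
python3 to.py 439 -49.5 20 -40.6
python3 - <<'E'
from h import *
I=r.camera_info("wrist");p,d=r.capture("wrist")
m=cv2.inRange(cv2.cvtColor(p,cv2.COLOR_RGB2HSV),(10,90,80),(30,255,255));m[300:]=0
for c in cv2.findContours(m,0,2)[0]:
    if cv2.contourArea(c)<300: continue
    q=c.reshape(-1,2);X=np.array([ray(u,v,.012,I)[:2] for u,v in q]); print(q.mean(0),rect(X))
E
```

```text
time_s: 14.33
tcp_pos: [0.4437, 0.0658, 0.1206]
eef_rot: [-179.0, -0.6, -40.5]
contact_force: [1.0, -0.0, 1.4]
gripper_width: 0.0504
time_s: 14.75
tcp_pos: [0.4469, -0.0392, 0.0914]
eef_rot: [-178.5, -0.8, -40.7]
contact_force: [-0.2, 0.6, 0.3]
gripper_width: 0.0506
t 14.75 pos [446.9 -39.2  91.4] rot [-178.5   -0.8  -40.7] w 50.6 F [-0.2  0.6  0.3] | yaw -0.03 xyz [0.03 0.52 2.86]
[335.5        238.06060606] c 439.5 -50.5 size 52.5x37.1 long-axis -40.8
[181.4887218  145.38345865] c 552.3 -9.9 size 51.9x51.3 long-axis 49.8
```

```bash
python3 -m inch '[{"x":0,"y":0.5,"z":0.6,"yaw":0},{"x":0,"y":0,"z":0.8,"yaw":0},{"x":0,"y":0,"z":0.6,"yaw":0},{"x":0,"y":0,"z":0.3,"yaw":0},{"x":0,"y":0,"z":0,"yaw":0}]'
python3 to.py 439.5 -50 -16 -40.8
```

```text
time_s: 15.22
tcp_pos: [0.445, -0.0432, 0.0365]
eef_rot: [-177.9, -1.2, -40.5]
contact_force: [0.2, 0.0, 0.7]
gripper_width: 0.0505
t 15.22 pos [445.  -43.2  36.5] rot [-177.9   -1.2  -40.5] w 50.5 F [0.2 0.  0.7] | yaw 0.07 xyz [0.01 0.35 2.1 ]
```

```bash
python3 -m inch '[{"x":0,"y":0.35,"z":0.4,"yaw":0},{"x":0,"y":0.1,"z":0.4,"yaw":0},{"x":0,"y":0,"z":0.3,"yaw":0},{"x":0,"y":0,"z":0,"yaw":0}]'
python3 to.py 439.5 -50 -16 -40.8
```

```text
time_s: 15.55
tcp_pos: [0.4422, -0.048, 0.011]
eef_rot: [-177.7, -1.3, -40.3]
contact_force: [0.1, -0.5, 0.8]
gripper_width: 0.0509
t 15.55 pos [442.2 -48.   11. ] rot [-177.7   -1.3  -40.3] w 50.9 F [ 0.1 -0.5  0.8] | yaw 0.14 xyz [-0.03  0.13  1.08]
```

```bash
python3 -m inch '[{"x":0,"y":0.2,"z":0.4,"yaw":0.1},{"x":0,"y":0.05,"z":0.3,"yaw":0},{"x":0,"y":0,"z":0.3,"yaw":0},{"x":0,"y":0,"z":0,"yaw":0}]'
python3 to.py 439.5 -50 -16 -40.8
```

```text
time_s: 15.88
tcp_pos: [0.4426, -0.0502, -0.0127]
eef_rot: [-177.5, -1.5, -40.5]
contact_force: [0.7, -1.1, -1.0]
gripper_width: 0.0507
t 15.88 pos [442.6 -50.2 -12.7] rot [-177.5   -1.5  -40.5] w 50.7 F [ 0.7 -1.1 -1. ] | yaw 0.08 xyz [-0.1   0.08  0.13]
```

```bash
python3 -m inch '[{"x":-0.1,"y":0.08,"z":0.13,"yaw":0.1},{"x":0,"y":0,"z":0,"yaw":0}]'
python3 to.py 439.5 -50 -16 -40.8
python3 -m inch '[{"x":0,"y":0,"z":0,"yaw":0},{"x":0,"y":0,"z":0,"yaw":0},{"x":0,"y":0,"z":0,"yaw":0},{"x":0,"y":0,"z":0,"yaw":0},{"x":0,"y":0,"z":0,"yaw":0}]' -1 20
python3 to.py 439.5 -50 -16 -40.8
```

```text
time_s: 16.05
tcp_pos: [0.4414, -0.0495, -0.0153]
eef_rot: [-177.4, -1.6, -40.8]
contact_force: [-2.6, -1.6, 2.6]
gripper_width: 0.0507
t 16.05 pos [441.4 -49.5 -15.3] rot [-177.4   -1.6  -40.8] w 50.7 F [-2.6 -1.6  2.6] | yaw -0.01 xyz [-0.05  0.06  0.03]
time_s: 16.47
tcp_pos: [0.4413, -0.0492, -0.0148]
eef_rot: [-177.4, -1.6, -40.9]
contact_force: [0.8, 0.7, -0.2]
gripper_width: 0.0378
t 16.47 pos [441.3 -49.2 -14.8] rot [-177.4   -1.6  -40.9] w 37.8 F [ 0.8  0.7 -0.2] | yaw -0.02 xyz [-0.03  0.07  0.05]
```

```bash
python3 -m inch '[{"x":0,"y":0,"z":-0.5,"yaw":0},{"x":0,"y":0,"z":-1,"yaw":0},{"x":0,"y":0,"z":-1,"yaw":0},{"x":0,"y":0,"z":-1,"yaw":0},{"x":0,"y":0,"z":-0.6,"yaw":-0.7}]'
python3 -m inch '[{"x":0,"y":0,"z":0,"yaw":-1},{"x":0,"y":0,"z":0,"yaw":-1},{"x":0,"y":0,"z":0,"yaw":-1},{"x":0,"y":0,"z":0,"yaw":-1},{"x":0,"y":0,"z":0,"yaw":-1}]'
python3 -m inch '[{"x":0,"y":0,"z":0,"yaw":-1},{"x":0,"y":0,"z":0,"yaw":-1},{"x":0,"y":0,"z":0,"yaw":-1},{"x":0,"y":0,"z":0,"yaw":-1},{"x":0,"y":0,"z":0,"yaw":-1}]'
python3 -m inch '[{"x":0,"y":0,"z":0,"yaw":-1},{"x":0,"y":0,"z":0,"yaw":-1},{"x":0,"y":0,"z":0,"yaw":-1},{"x":0,"y":0,"z":0,"yaw":0}]'
python3 to.py 496 404 90 14
```

```text
time_s: 16.88
tcp_pos: [0.4318, -0.052, 0.087]
eef_rot: [-178.0, -1.3, -38.2]
contact_force: [0.1, 0.0, -1.1]
gripper_width: 0.038
time_s: 17.3
tcp_pos: [0.4338, -0.0512, 0.0922]
eef_rot: [-178.2, -2.4, -17.3]
contact_force: [0.2, 0.1, -1.4]
gripper_width: 0.038
time_s: 17.72
tcp_pos: [0.4324, -0.0513, 0.0917]
eef_rot: [-179.2, -2.8, 3.7]
contact_force: [0.3, -0.2, -1.0]
gripper_width: 0.0375
time_s: 18.05
tcp_pos: [0.4312, -0.0514, 0.091]
eef_rot: [-179.8, -2.8, 16.5]
contact_force: [-0.3, -0.8, -0.9]
gripper_width: 0.0376
t 18.05 pos [431.2 -51.4  91. ] rot [-179.8   -2.8   16.5] w 37.6 F [-0.3 -0.8 -0.9] | yaw 0.61 xyz [  6.92 -17.05   0.04]
```

```bash
python3 -m inch '[{"x":0.4,"y":-1,"z":0,"yaw":0.3},{"x":0.4,"y":-1,"z":0,"yaw":0.3},{"x":0.4,"y":-1,"z":0,"yaw":0},{"x":0.4,"y":-1,"z":0,"yaw":0},{"x":0.4,"y":-1,"z":0,"yaw":0}]'
python3 -m inch '[{"x":0.4,"y":-1,"z":0,"yaw":0},{"x":0.4,"y":-1,"z":0,"yaw":0},{"x":0.4,"y":-1,"z":0,"yaw":0},{"x":0.4,"y":-1,"z":0,"yaw":0},{"x":0.4,"y":-1,"z":0,"yaw":0}]'
python3 to.py 496 404 90 14
python3 -m inch '[{"x":0.4,"y":-1,"z":0,"yaw":0},{"x":0.4,"y":-1,"z":0,"yaw":0},{"x":0.4,"y":-1,"z":0,"yaw":0},{"x":0.4,"y":-1,"z":0,"yaw":0},{"x":0.4,"y":-1,"z":0,"yaw":0}]'
python3 to.py 496 404 90 14
```

```text
time_s: 18.47
tcp_pos: [0.4466, 0.0824, 0.0935]
eef_rot: [-179.6, -2.7, 12.7]
contact_force: [0.8, -0.8, -0.4]
gripper_width: 0.0378
time_s: 18.88
tcp_pos: [0.4674, 0.2218, 0.0966]
eef_rot: [-179.6, -2.7, 11.9]
contact_force: [0.5, 0.0, -0.6]
gripper_width: 0.0382
t 18.88 pos [467.4 221.8  96.6] rot [-179.6   -2.7   11.9] w 38.2 F [ 0.5  0.  -0.6] | yaw -0.52 xyz [ 2.87 -6.8   0.27]
time_s: 19.3
tcp_pos: [0.4902, 0.3608, 0.0988]
eef_rot: [-179.6, -2.5, 11.1]
contact_force: [-0.1, -0.1, -0.4]
gripper_width: 0.0375
t 19.30 pos [490.2 360.8  98.8] rot [-179.6   -2.5   11.1] w 37.5 F [-0.1 -0.1 -0.4] | yaw -0.71 xyz [ 0.64 -1.62  0.35]
```

```bash
python3 -m inch '[{"x":0.3,"y":-0.7,"z":0,"yaw":-0.7},{"x":0.25,"y":-0.6,"z":0.4,"yaw":0},{"x":0,"y":0,"z":0.4,"yaw":0},{"x":0,"y":0,"z":0,"yaw":0},{"x":0,"y":0,"z":0,"yaw":0}]'
python3 to.py 496 404 20 14
python3 - <<'E'
from h import *
I=r.camera_info("wrist");p,d=r.capture("wrist");cv2.imwrite("pics/w5.png",p[:,:,::-1])
E
```

```text
time_s: 19.72
tcp_pos: [0.4977, 0.403, 0.0767]
eef_rot: [-179.7, -2.5, 13.6]
contact_force: [-0.2, 0.5, -0.9]
gripper_width: 0.0378
t 19.72 pos [497.7 403.   76.7] rot [-179.7   -2.5   13.6] w 37.8 F [-0.2  0.5 -0.9] | yaw -0.09 xyz [-0.06 -0.06  2.27]
```

View pics/w5.png

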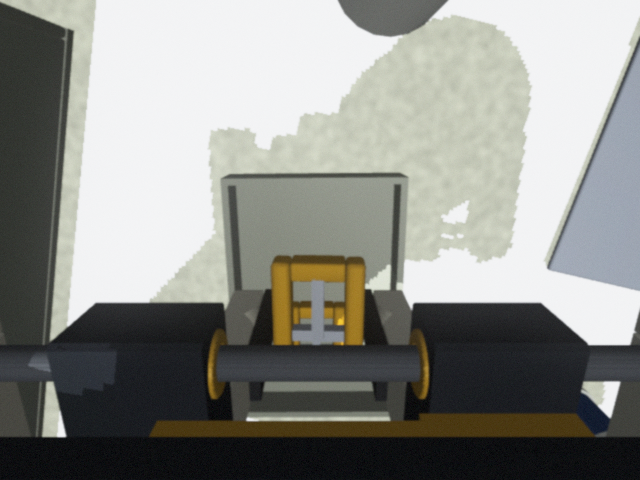

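Held buckle and box are aligned (rim at columns 222–407). The end of buckle 1 shows at about (322,308), so I check where it lies before lowering.

Run:
```python
from h import *
I=r.camera_info("wrist");a=np.radians(14);R=np.array([[np.cos(a),np.sin(a)],[-np.sin(a),np.cos(a)]])
for n,u,v,z in(("b1 front",322,305,.016),("rim far L",224,175,.026),("rim far R",406,175,.026),("held front",318,258,.112)):
    print(n,np.round(R@(ray(u,v,z,I)[:2]*1000-[467,397]),1))
print(np.round(R@(r.get_state()["tcp_pos"][:2]*1000-[467,397]),1))
```

```text
b1 front [-2.4 -4. ]
rim far L [81.7 50.9]
rim far R [ 81.1 -51.5]
held front [60.1 -2.4]
[30.9 -2.1]
```

```bash
python3 -m inch '[{"x":0,"y":-0.05,"z":0.8,"yaw":-0.1},{"x":0,"y":0,"z":0.8,"yaw":0},{"x":0,"y":0,"z":0.6,"yaw":0},{"x":0,"y":0,"z":0.3,"yaw":0},{"x":0,"y":0,"z":0,"yaw":0}]'
python3 to.py 496 404.5 -10 14
python3 -m inch '[{"x":0,"y":0,"z":0.2,"yaw":0},{"x":0,"y":0,"z":0.2,"yaw":0},{"x":0,"y":0,"z":0,"yaw":0}]'
python3 to.py 496 404.5 -10 14
```

```text
time_s: 20.18
tcp_pos: [0.5009, 0.4022, 0.0163]
eef_rot: [-179.6, -2.7, 13.7]
contact_force: [-0.2, 0.4, -1.0]
gripper_width: 0.0374
t 20.18 pos [500.9 402.2  16.3] rot [-179.6   -2.7   13.7] w 37.4 F [-0.2  0.4 -1. ] | yaw -0.08 xyz [-0.17 -0.14  1.05]
time_s: 20.43
tcp_pos: [0.5022, 0.4021, 0.0079]
eef_rot: [-179.5, -2.8, 13.6]
contact_force: [-0.8, -0.6, -1.0]
gripper_width: 0.0377
t 20.43 pos [502.2 402.1   7.9] rot [-179.5   -2.8   13.6] w 37.7 F [-0.8 -0.6 -1. ] | yaw -0.11 xyz [-0.22 -0.16  0.72]
```

```bash
python3 -m inch '[{"x":-0.15,"y":-0.15,"z":0.3,"yaw":-0.1},{"x":0,"y":0,"z":0.3,"yaw":0},{"x":0,"y":0,"z":0.15,"yaw":0},{"x":0,"y":0,"z":0,"yaw":0}]'
python3 to.py 496 404.5 -10 14
```

```text
time_s: 20.77
tcp_pos: [0.4994, 0.407, -0.0102]
eef_rot: [-179.4, -3.0, 14.0]
contact_force: [-0.3, -2.3, 4.2]
gripper_width: 0.0378
t 20.77 pos [499.4 407.  -10.2] rot [-179.4   -3.    14. ] w 37.8 F [-0.3 -2.3  4.2] | yaw 0.01 xyz [-0.16  0.06 -0.01]
```

Contact with the floor. Release and lift straight up.

```bash
python3 -m inch '[{"x":0,"y":0.05,"z":0,"yaw":0},{"x":0,"y":0,"z":0,"yaw":0},{"x":0,"y":0,"z":0,"yaw":0}]' 0.03
python3 -m inch '[{"x":0,"y":0,"z":-0.3,"yaw":0},{"x":0,"y":0,"z":-0.7,"yaw":0},{"x":0,"y":0,"z":-1,"yaw":0},{"x":0,"y":0,"z":-1,"yaw":0},{"x":0,"y":0,"z":-1,"yaw":0}]' 
python3 to.py 605.5 196.5 60 0
python3 -m inch '[{"x":0,"y":1,"z":0,"yaw":0.8},{"x":0,"y":1,"z":0,"yaw":0.8},{"x":0,"y":1,"z":0,"yaw":0.8},{"x":0,"y":1,"z":0,"yaw":0.8},{"x":0,"y":1,"z":0,"yaw":0}]' -0.3
python3 to.py 605.5 196.5 60 0
python3 - <<'E'
from h import *
I=r.camera_info("top");p,d=r.capture("top");cv2.imwrite("pics/t3.png",cv2.resize(p[220:350,90:260,::-1],None,fx=3,fy=3))
I=r.camera_info("side");p,d=r.capture("side");cv2.imwrite("pics/s3.png",cv2.resize(p[340:430,265:385,::-1],None,fx=4,fy=4))
E
```

```text
time_s: 21.02
tcp_pos: [0.4997, 0.406, -0.0102]
eef_rot: [-179.4, -3.0, 14.1]
contact_force: [0.5, -0.6, 0.4]
gripper_width: 0.0445
time_s: 21.43
tcp_pos: [0.4922, 0.4, 0.0884]
eef_rot: [-179.8, -2.5, 14.0]
contact_force: [0.9, 0.5, -1.5]
gripper_width: 0.0453
t 21.43 pos [492.2 400.   88.4] rot [-179.8   -2.5   14. ] w 45.3 F [ 0.9  0.5 -1.5] | yaw 3.50 xyz [4.53 8.14 1.14]
time_s: 21.85
tcp_pos: [0.5127, 0.2815, 0.0993]
eef_rot: [-178.4, -3.1, 1.0]
contact_force: [0.8, -0.7, -0.2]
gripper_width: 0.0309
t 21.85 pos [512.7 281.5  99.3] rot [-178.4   -3.1    1. ] w 30.9 F [ 0.8 -0.7 -0.2] | yaw 0.24 xyz [3.71 3.4  1.57]
```

View pics/s3.png

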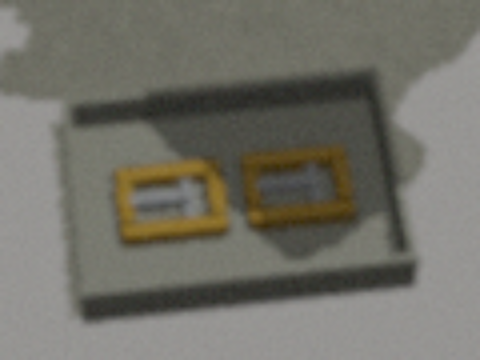

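Both buckles lie flat, face up, end to end in the box. Now the lid.

```bash
python3 -m inch '[{"x":0.95,"y":0.85,"z":0,"yaw":0.2},{"x":0.95,"y":0.85,"z":0,"yaw":0},{"x":0.95,"y":0.85,"z":0,"yaw":0},{"x":0.85,"y":0.75,"z":0,"yaw":0},{"x":0,"y":0,"z":0,"yaw":0}]' -0.3
python3 to.py 605.5 196.5 50 0
python3 - <<'E'
from h import *
I=r.camera_info("wrist");p,d=r.capture("wrist");W=cloud(d,I);W=W[:330].reshape(-1,3)
W=W[(abs(W[:,0]-.605)<.06)&(abs(W[:,1]-.196)<.05)];H=W[(W[:,2]>.036)&(W[:,2]<.05)]
print(len(H),rect(H[:,:2]),np.percentile(H[:,2],[10,50,90]))
E
```

```text
time_s: 22.37
tcp_pos: [0.609, 0.1962, 0.1071]
eef_rot: [-178.2, -3.3, 0.5]
contact_force: [0.8, 0.6, 0.1]
gripper_width: 0.0307
t 22.37 pos [609.  196.2 107.1] rot [-178.2   -3.3    0.5] w 30.7 F [0.8 0.6 0.1] | yaw 0.12 xyz [-0.14 -0.01  2.28]
2680 c 608.1 199.1 size 69.2x15.7 long-axis 0.2 [0.0429651  0.0443252  0.04523816]
```

```bash
python3 -m inch '[{"x":-0.1,"y":0,"z":0.8,"yaw":0.1},{"x":-0.05,"y":0,"z":0.8,"yaw":0},{"x":-0.05,"y":0,"z":0.5,"yaw":0},{"x":0,"y":0,"z":0,"yaw":0},{"x":0,"y":0,"z":0,"yaw":0}]'
python3 to.py 607 198 -4 0
python3 - <<'E'
from h import *
from scipy.spatial.transform import Rotation as Ro
I=r.camera_info("wrist");s=r.get_state();p,d=r.capture("wrist");w=cloud(d,I)
t=Ro.from_euler("xyz",s["eef_rot"],degrees=True).inv().apply((w.reshape(-1,3)-s["tcp_pos"]))*1000;W=w.reshape(-1,3)
H=t[(abs(W[:,0]-.607)<.045)&(abs(W[:,1]-.198)<.012)&(W[:,2]>.036)&(W[:,2]<.05)]
print("handle in tool frame",rect(H[:,:2]/1000),np.median(H[:,2]))
E
```

```text
time_s: 22.83
tcp_pos: [0.6063, 0.2012, 0.0561]
eef_rot: [-178.0, -3.5, 0.0]
contact_force: [0.2, 0.2, 0.2]
gripper_width: 0.0306
t 22.83 pos [606.3 201.2  56.1] rot [-178.    -3.5    0. ] w 30.6 F [0.2 0.2 0.2] | yaw 0.00 xyz [0.03 0.13 2.4 ]
handle in tool frame c 0.8 2.5 size 69.4x15.9 long-axis -0.5 11.992303677266568
```

```bash
python3 -m inch '[{"x":0,"y":0.15,"z":0.4,"yaw":0},{"x":-0.05,"y":0.05,"z":0.5,"yaw":0},{"x":-0.05,"y":0,"z":0.4,"yaw":0},{"x":0,"y":0,"z":0.2,"yaw":0},{"x":0,"y":0,"z":0,"yaw":0}]'
python3 to.py 607 198 -4 0
```

```text
time_s: 23.3
tcp_pos: [0.6078, 0.1998, 0.0201]
eef_rot: [-177.8, -3.8, 0.1]
contact_force: [0.9, -0.5, -0.5]
gripper_width: 0.0309
t 23.30 pos [607.8 199.8  20.1] rot [-1.778e+02 -3.800e+00  1.000e-01] w 30.9 F [ 0.9 -0.5 -0.5] | yaw 0.03 xyz [-0.03  0.07  0.97]
```

```bash
python3 -m inch '[{"x":-0.05,"y":0.1,"z":0.35,"yaw":0},{"x":0,"y":0,"z":0.35,"yaw":0},{"x":0,"y":0,"z":0.25,"yaw":0},{"x":0,"y":0,"z":0,"yaw":0}]'
python3 to.py 607 198 -3 0
python3 -m inch '[{"x":0,"y":0,"z":0,"yaw":0},{"x":0,"y":0,"z":0,"yaw":0},{"x":0,"y":0,"z":0,"yaw":0},{"x":0,"y":0,"z":0,"yaw":0},{"x":0,"y":0,"z":0,"yaw":0}]' -1 40
python3 to.py 607 198 -3 0
```

```text
time_s: 23.63
tcp_pos: [0.6087, 0.1983, -0.0052]
eef_rot: [-177.8, -3.9, 0.1]
contact_force: [-0.6, 0.4, 0.2]
gripper_width: 0.0306
t 23.63 pos [608.7 198.3  -5.2] rot [-1.778e+02 -3.900e+00  1.000e-01] w 30.6 F [-0.6  0.4  0.2] | yaw 0.03 xyz [-0.07  0.01 -0.09]
time_s: 24.05
tcp_pos: [0.609, 0.1971, -0.0042]
eef_rot: [-177.9, -3.9, 0.2]
contact_force: [0.2, 0.1, -2.2]
gripper_width: 0.0157
t 24.05 pos [609.  197.1  -4.2] rot [-177.9   -3.9    0.2] w 15.7 F [ 0.2  0.1 -2.2] | yaw 0.04 xyz [-0.08 -0.04 -0.05]
```

Handle held at 15.7 mm. Lift and turn to the box's heading.

```bash
python3 -m inch '[{"x":0,"y":0,"z":-0.4,"yaw":0},{"x":0,"y":0,"z":-0.8,"yaw":0},{"x":0,"y":0,"z":-1,"yaw":0},{"x":0,"y":0,"z":-0.8,"yaw":0},{"x":0,"y":0,"z":0,"yaw":0}]'
python3 -m inch '[{"x":-0.8,"y":0,"z":0,"yaw":-0.9},{"x":-0.8,"y":0,"z":0,"yaw":-0.9},{"x":-0.6,"y":0,"z":0,"yaw":-0.9},{"x":0,"y":0,"z":0,"yaw":-0.8},{"x":0,"y":0,"z":0,"yaw":0}]'
python3 to.py 467 397 70 14
```

```text
time_s: 24.47
tcp_pos: [0.6022, 0.1939, 0.074]
eef_rot: [-178.0, -3.7, 0.1]
contact_force: [0.4, -0.0, -1.4]
gripper_width: 0.0158
time_s: 24.88
tcp_pos: [0.546, 0.1919, 0.0737]
eef_rot: [-178.7, -4.4, 14.7]
contact_force: [0.9, -0.3, -1.8]
gripper_width: 0.0159
t 24.88 pos [546.  191.9  73.7] rot [-178.7   -4.4   14.7] w 15.9 F [ 0.9 -0.3 -1.8] | yaw 0.17 xyz [-1.08 -8.73  0.15]
```

```bash
python3 -m inch '[{"x":-0.12,"y":-0.9,"z":0,"yaw":0.1},{"x":-0.12,"y":-0.9,"z":0,"yaw":0},{"x":-0.12,"y":-0.9,"z":0,"yaw":0},{"x":-0.12,"y":-0.9,"z":0,"yaw":0},{"x":-0.12,"y":-0.9,"z":0,"yaw":0}]'
python3 -m inch '[{"x":-0.12,"y":-0.9,"z":0,"yaw":0},{"x":-0.12,"y":-0.9,"z":0,"yaw":0},{"x":-0.12,"y":-0.9,"z":0,"yaw":0},{"x":0,"y":0,"z":0,"yaw":0},{"x":0,"y":0,"z":0,"yaw":0}]'
python3 to.py 467 397 40 14
python3 - <<'E'
from h import *
for n,roi in(("top",(90,200,220,350)),("side",(240,320,420,440))):
    I=r.camera_info(n);p,d=r.capture(n);w=cloud(d,I)[roi[1]:roi[3],roi[0]:roi[2]].reshape(-1,3)
    for lo,hi in((.012,.03),(.075,.1)):
        W=w[(w[:,2]>lo)&(w[:,2]<hi)]
        if len(W)>50: print(n,lo,len(W),rect(W[:,:2]),np.median(W[:,2]))
    cv2.imwrite(f"pics/{n}4.png",p[:,:,::-1])
E
```

```text
time_s: 25.3
tcp_pos: [0.5035, 0.2978, 0.076]
eef_rot: [-178.6, -4.4, 13.3]
contact_force: [0.4, 0.1, -1.5]
gripper_width: 0.0157
time_s: 25.72
tcp_pos: [0.4773, 0.3697, 0.0774]
eef_rot: [-178.4, -4.4, 12.9]
contact_force: [0.1, -0.2, -2.8]
gripper_width: 0.0157
t 25.72 pos [477.3 369.7  77.4] rot [-178.4   -4.4   12.9] w 15.7 F [ 0.1 -0.2 -2.8] | yaw -0.28 xyz [-0.14 -1.16  1.49]
top 0.012 252 c 518.8 399.4 size 268.1x110.1 long-axis 9.1 0.023979787658323204
top 0.075 2701 c 514.8 375.0 size 252.3x121.2 long-axis 12.6 0.09244016677946676
side 0.012 1235 c 501.3 422.5 size 246.1x86.3 long-axis 6.0 0.016284536931492566
side 0.075 2800 c 474.0 369.2 size 172.1x123.2 long-axis 13.1 0.09224113962340785
```

View pics/side4.png

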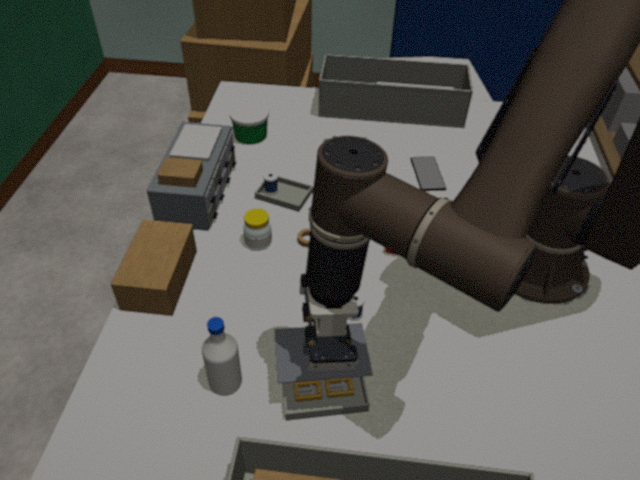

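The side view shows the lid plate centred at (474.0, 369.2), size 172x123, yaw 13.1°. The same camera put the box at (465.6, 398.4), so I move the lid by that difference.

```bash
python3 -m inch '[{"x":0,"y":-0.6,"z":0,"yaw":-0.2},{"x":-0.1,"y":-0.6,"z":0.2,"yaw":0},{"x":0,"y":0,"z":0.3,"yaw":0},{"x":0,"y":0,"z":0,"yaw":0},{"x":0,"y":0,"z":0,"yaw":0}]'
python3 to.py 469 399 40 13.9
python3 - <<'E'
from h import *
I=r.camera_info("side");p,d=r.capture("side");w=cloud(d,I)[320:440,240:420].reshape(-1,3)
print(np.percentile(w[:,2],[80,90,95]))
for lo in(.05,.055,.06):
    W=w[(w[:,2]>lo)&(w[:,2]<lo+.035)]; print(lo,len(W),rect(W[:,:2]),np.median(W[:,2]))
A=np.c_[W[:,:2],np.ones(len(W))];c=np.linalg.lstsq(A,W[:,2],rcond=None)[0];print("slope deg",np.degrees(c[:2]))
E
```

```text
time_s: 26.23
tcp_pos: [0.4697, 0.3979, 0.0643]
eef_rot: [-178.5, -4.4, 13.3]
contact_force: [-0.3, 0.1, -2.4]
gripper_width: 0.0162
t 26.23 pos [469.7 397.9  64.3] rot [-178.5   -4.4   13.3] w 16.2 F [-0.3  0.1 -2.4] | yaw -0.14 xyz [-0.02 -0.05  0.97]
[nan nan nan]
0.05 2864 c 465.9 397.0 size 172.6x123.4 long-axis 13.3 0.0790839202434796
0.055 2880 c 465.9 397.0 size 172.6x123.4 long-axis 13.3 0.07909195101715033
0.06 2890 c 465.9 397.0 size 172.6x123.4 long-axis 13.3 0.07909924463480456
slope deg [0.25825235 1.3836591 ]
```

```bash
python3 -m inch '[{"x":-0.05,"y":-0.05,"z":0.5,"yaw":-0.1},{"x":-0.05,"y":0,"z":0.5,"yaw":0},{"x":-0.05,"y":0,"z":0.3,"yaw":0},{"x":0,"y":0,"z":0,"yaw":0}]'
python3 to.py 469 399 16 13.9
```

```text
time_s: 26.62
tcp_pos: [0.4686, 0.3987, 0.0314]
eef_rot: [-178.4, -4.5, 13.6]
contact_force: [-0.2, -0.8, -1.7]
gripper_width: 0.0156
t 26.62 pos [468.6 398.7  31.4] rot [-178.4   -4.5   13.6] w 15.6 F [-0.2 -0.8 -1.7] | yaw -0.07 xyz [ 0.02 -0.01  0.62]
```

```bash
python3 -m inch '[{"x":0,"y":0,"z":0.3,"yaw":-0.05},{"x":-0.05,"y":0,"z":0.2,"yaw":0},{"x":0,"y":0,"z":0.12,"yaw":0},{"x":0,"y":0,"z":0,"yaw":0}]'
python3 to.py 469 399 16 13.9
```

```text
time_s: 26.95
tcp_pos: [0.4694, 0.3993, 0.016]
eef_rot: [-178.4, -4.6, 13.8]
contact_force: [-1.8, 1.0, 2.1]
gripper_width: 0.016
t 26.95 pos [469.4 399.3  16. ] rot [-178.4   -4.6   13.8] w 16.0 F [-1.8  1.   2.1] | yaw -0.02 xyz [-0.02  0.01 -0.  ]
```

The lid touches down at the expected height. Release, lift and check.

```bash
python3 -m inch '[{"x":0,"y":0,"z":0.04,"yaw":0},{"x":0,"y":0,"z":0,"yaw":0},{"x":0,"y":0,"z":0,"yaw":0},{"x":0,"y":0,"z":0,"yaw":0}]' -0.3
python3 -m inch '[{"x":0,"y":0,"z":-0.3,"yaw":0},{"x":0,"y":0,"z":-0.7,"yaw":0},{"x":0,"y":0,"z":-1,"yaw":0},{"x":0,"y":0,"z":-1,"yaw":0},{"x":0,"y":0,"z":-0.8,"yaw":0}]' 
python3 to.py 420.5 199 60 0
python3 - <<'E'
from h import *
I=r.camera_info("side");p,d=r.capture("side");w=cloud(d,I)[320:440,240:420].reshape(-1,3)
W=w[(w[:,2]>.018)&(w[:,2]<.04)]; print(len(W),rect(W[:,:2]),np.median(W[:,2]))
A=np.c_[W[:,:2],np.ones(len(W))];c=np.linalg.lstsq(A,W[:,2],rcond=None)[0];print("slope deg",np.degrees(c[:2]))
E
```

```text
time_s: 27.28
tcp_pos: [0.4702, 0.4004, 0.0162]
eef_rot: [-178.3, -4.7, 13.8]
contact_force: [0.1, 0.4, -1.1]
gripper_width: 0.03
time_s: 27.7
tcp_pos: [0.4614, 0.393, 0.1114]
eef_rot: [-178.7, -4.3, 13.8]
contact_force: [0.4, -0.0, -0.7]
gripper_width: 0.0307
t 27.70 pos [461.4 393.  111.4] rot [-178.7   -4.3   13.8] w 30.7 F [ 0.4 -0.  -0.7] | yaw 3.46 xyz [-1.64  7.76  2.05]
3838 c 500.5 407.4 size 243.3x122.7 long-axis 14.1 0.028831136387528045
slope deg [ 0.00213548 -0.04999591]
```

The lid is level (slope 0.05° or less), with its plate top at about 29 mm against 30 mm expected. Next the spool.

```bash
python3 to.py 420.5 199 60 13.8
python3 -m inch '[{"x":-0.4,"y":1,"z":0,"yaw":0},{"x":-0.4,"y":1,"z":0,"yaw":0},{"x":-0.4,"y":1,"z":0,"yaw":0},{"x":-0.4,"y":1,"z":0,"yaw":0},{"x":-0.4,"y":1,"z":0,"yaw":0}]' 0.4
python3 to.py 420.5 199 60 13.8
```

```text
t 27.75 pos [462.8 394.8 115.9] rot [-178.5   -4.6   13.9] w 30.4 F [-0.8  1.3  3.5] | yaw 0.01 xyz [-3.51  7.2   2.23]
time_s: 28.17
tcp_pos: [0.4468, 0.2647, 0.1148]
eef_rot: [-178.0, -5.2, 14.1]
contact_force: [-0.3, 0.1, 0.5]
gripper_width: 0.0578
t 28.17 pos [446.8 264.7 114.8] rot [-178.    -5.2   14.1] w 57.8 F [-0.3  0.1  0.5] | yaw 0.09 xyz [-1.65  2.3   2.19]
```

```bash
python3 -m inch '[{"x":-0.55,"y":0.75,"z":0,"yaw":0},{"x":-0.55,"y":0.75,"z":0,"yaw":0},{"x":-0.45,"y":0.6,"z":0.3,"yaw":0},{"x":0,"y":0,"z":0.4,"yaw":0},{"x":0,"y":0,"z":0,"yaw":0}]' 0.4
python3 to.py 420.5 199 60 13.8
python3 - <<'E'
from h import *
from scipy.spatial.transform import Rotation as Ro
I=r.camera_info("wrist");s=r.get_state();p,d=r.capture("wrist");cv2.imwrite("pics/w6.png",p[:,:,::-1]);w=cloud(d,I).reshape(-1,3)
W=w[(w[:,2]>.046)&(w[:,2]<.058)&(abs(w[:,0]-.42)<.05)&(abs(w[:,1]-.2)<.05)]
print(len(W),rect(W[:,:2]) if len(W)>5 else "")
E
```

```text
time_s: 28.58
tcp_pos: [0.4214, 0.198, 0.0947]
eef_rot: [-177.8, -5.5, 13.9]
contact_force: [0.5, 0.2, -0.0]
gripper_width: 0.0611
t 28.58 pos [421.4 198.   94.7] rot [-177.8   -5.5   13.9] w 61.1 F [ 0.5  0.2 -0. ] | yaw 0.03 xyz [-0.02 -0.05  1.39]
3713 c 422.7 200.9 size 39.9x39.4 long-axis 14.8
```

View pics/w6.png

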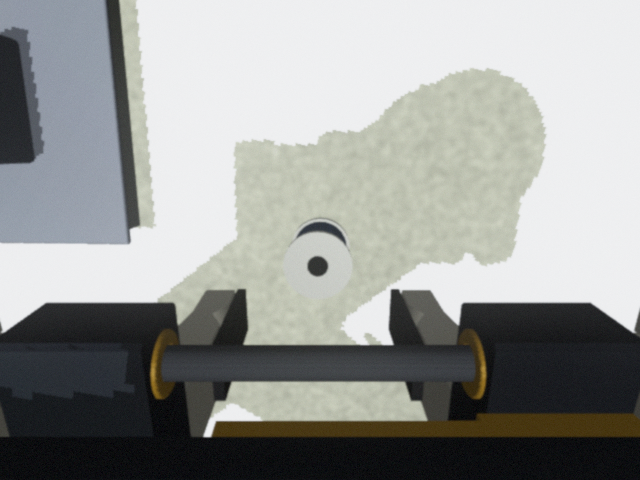

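The spool is centred between the open jaws at (318,265), wrist fix (422,200). Go down.

```bash
python3 -m inch '[{"x":-0.05,"y":-0.05,"z":0.8,"yaw":0},{"x":-0.05,"y":0,"z":0.8,"yaw":0},{"x":-0.05,"y":0,"z":0.6,"yaw":0},{"x":0,"y":0,"z":0.3,"yaw":0},{"x":0,"y":0,"z":0,"yaw":0}]'
python3 to.py 426 201 4 13.9
```

```text
time_s: 29.05
tcp_pos: [0.4268, 0.2076, 0.0362]
eef_rot: [-177.5, -6.0, 14.1]
contact_force: [-0.1, 0.7, 0.1]
gripper_width: 0.0612
t 29.05 pos [426.8 207.6  36.2] rot [-177.5   -6.    14.1] w 61.2 F [-0.1  0.7  0.1] | yaw 0.04 xyz [-0.1   0.25  1.29]
```

```bash
python3 -m inch '[{"x":-0.1,"y":0.3,"z":0.4,"yaw":0},{"x":-0.05,"y":0,"z":0.4,"yaw":0},{"x":-0.05,"y":0,"z":0.35,"yaw":0},{"x":0,"y":0,"z":0,"yaw":0}]'
python3 to.py 426 201 4 13.9
python3 -m inch '[{"x":0,"y":0,"z":0,"yaw":0},{"x":0,"y":0,"z":0,"yaw":0},{"x":0,"y":0,"z":0,"yaw":0},{"x":0,"y":0,"z":0,"yaw":0},{"x":0,"y":0,"z":0,"yaw":0}]' -1 15
python3 to.py 426 201 4 13.9
```

```text
time_s: 29.38
tcp_pos: [0.4292, 0.2044, 0.0094]
eef_rot: [-177.4, -6.2, 14.2]
contact_force: [-0.4, -1.0, 0.4]
gripper_width: 0.0615
t 29.38 pos [429.2 204.4   9.4] rot [-177.4   -6.2   14.2] w 61.5 F [-0.4 -1.   0.4] | yaw 0.08 xyz [-0.16  0.1   0.22]
time_s: 29.8
tcp_pos: [0.4312, 0.2069, 0.0131]
eef_rot: [-177.3, -6.4, 14.3]
contact_force: [0.5, -0.4, 0.1]
gripper_width: 0.0401
t 29.80 pos [431.2 206.9  13.1] rot [-177.3   -6.4   14.3] w 40.1 F [ 0.5 -0.4  0.1] | yaw 0.09 xyz [-0.26  0.18  0.37]
```

```bash
python3 -m inch '[{"x":0,"y":0,"z":-0.4,"yaw":0},{"x":0,"y":0,"z":-0.8,"yaw":0},{"x":0,"y":0,"z":-1,"yaw":0},{"x":0,"y":0,"z":-0.6,"yaw":0},{"x":0,"y":0,"z":0,"yaw":0}]'
python3 to.py 615 -169 80 14
python3 -m inch '[{"x":0.3,"y":1,"z":0,"yaw":0},{"x":0.3,"y":1,"z":0,"yaw":0},{"x":0.3,"y":1,"z":0,"yaw":0},{"x":0.3,"y":1,"z":0,"yaw":0},{"x":0.3,"y":1,"z":0,"yaw":0}]'
python3 to.py 615 -169 80 14
```

```text
time_s: 30.22
tcp_pos: [0.4235, 0.2007, 0.0854]
eef_rot: [-177.4, -6.3, 14.3]
contact_force: [0.7, 0.6, -1.4]
gripper_width: 0.0398
t 30.22 pos [423.5 200.7  85.4] rot [-177.4   -6.3   14.3] w 39.8 F [ 0.7  0.6 -1.4] | yaw 0.07 xyz [ 3.86 16.2   0.22]
time_s: 30.63
tcp_pos: [0.4927, 0.0902, 0.0854]
eef_rot: [-177.1, -6.7, 14.8]
contact_force: [-0.2, -0.0, -1.4]
gripper_width: 0.0402
t 30.63 pos [492.7  90.2  85.4] rot [-177.1   -6.7   14.8] w 40.2 F [-0.2 -0.  -1.4] | yaw 0.20 xyz [ 2.24 11.24  0.22]
```

```bash
python3 -m inch '[{"x":0.15,"y":1,"z":0,"yaw":0.2},{"x":0.15,"y":1,"z":0,"yaw":0},{"x":0.15,"y":1,"z":0,"yaw":0},{"x":0.15,"y":1,"z":0,"yaw":0},{"x":0.15,"y":1,"z":0,"yaw":0}]'
python3 -m inch '[{"x":0.2,"y":1,"z":0,"yaw":0},{"x":0.2,"y":1,"z":0,"yaw":0},{"x":0.2,"y":1,"z":0,"yaw":0},{"x":0.2,"y":1,"z":0,"yaw":0},{"x":0.2,"y":0.9,"z":0,"yaw":0}]'
python3 to.py 615 -169 80 14
```

```text
time_s: 31.05
tcp_pos: [0.5437, -0.0323, 0.0786]
eef_rot: [-177.0, -6.6, 13.9]
contact_force: [0.7, 0.6, -0.4]
gripper_width: 0.0401
time_s: 31.47
tcp_pos: [0.5982, -0.1519, 0.0709]
eef_rot: [-176.9, -6.4, 13.8]
contact_force: [-0.4, 0.5, -0.7]
gripper_width: 0.0397
t 31.47 pos [ 598.2 -151.9   70.9] rot [-176.9   -6.4   13.8] w 39.7 F [-0.4  0.5 -0.7] | yaw -0.04 xyz [ 0.49  0.83 -0.36]
```

```bash
python3 -m inch '[{"x":0.35,"y":0.4,"z":0,"yaw":0},{"x":0.3,"y":0.3,"z":0,"yaw":0},{"x":0,"y":0,"z":0,"yaw":0},{"x":0,"y":0,"z":0,"yaw":0}]'
python3 to.py 617 -165 20 14
python3 - <<'E'
from h import *
I=r.camera_info("side");p,d=r.capture("side");cv2.imwrite("pics/s6.png",cv2.resize(p[130:250,220:380,::-1],None,fx=4,fy=4))
w=cloud(d,I)
hsv=cv2.cvtColor(p,cv2.COLOR_RGB2HSV);m=cv2.inRange(hsv,(100,60,15),(130,255,120));m[:120]=0;m[260:]=0;m[:,:230]=0;m[:,400:]=0
for c in cv2.findContours(m,0,2)[0]:
    if cv2.contourArea(c)>20:
        k=cv2.drawContours(np.zeros_like(m),[c],-1,1,-1)>0;print(c.reshape(-1,2).mean(0),np.nanmin(w[k],0),np.nanmax(w[k],0))
E
```

```text
time_s: 31.8
tcp_pos: [0.6187, -0.1712, 0.067]
eef_rot: [-176.9, -6.1, 13.5]
contact_force: [-0.6, -0.1, -0.7]
gripper_width: 0.0399
t 31.80 pos [ 618.7 -171.2   67. ] rot [-176.9   -6.1   13.5] w 39.9 F [-0.6 -0.1 -0.7] | yaw -0.14 xyz [-0.01 -0.26  1.88]
[270.34042553 185.93617021] [ 0.65318764 -0.18064087  0.00701931] [ 0.68724627 -0.16266675  0.04467574]
```

View pics/s6.png

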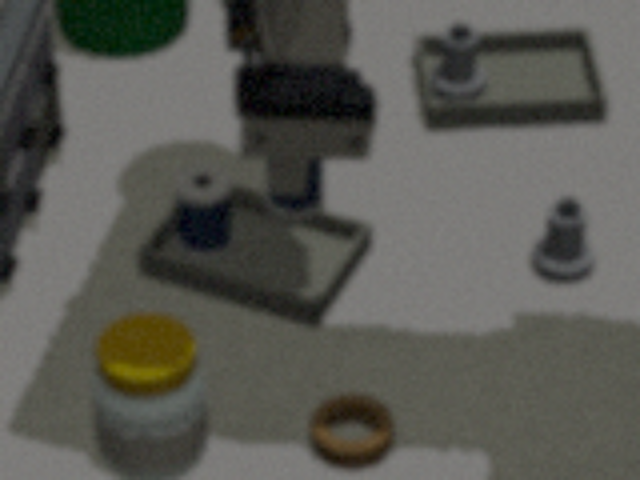

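```bash
python3 - <<'E'
from h import *
from scipy.spatial.transform import Rotation as Ro
I=r.camera_info("side");s=r.get_state()
print("bottom front edge",np.round(ray(294,182,.054,I)*1000,1))
print("grasp pt",np.round((s["tcp_pos"]+Ro.from_euler("xyz",s["eef_rot"],degrees=True).apply([0,0,-.035]))*1000,1))
E
python3 -m inch '[{"x":-0.1,"y":-0.1,"z":0.4,"yaw":0},{"x":0,"y":0,"z":0.5,"yaw":0},{"x":0,"y":0,"z":0.3,"yaw":0},{"x":0,"y":0,"z":0,"yaw":0}]'
python3 to.py 616 -167 18 14
```

```text
bottom front edge [ 603.5 -164.6   54. ]
grasp pt [ 615.3 -173.7  101.7]
time_s: 32.18
tcp_pos: [0.6159, -0.1641, 0.0345]
eef_rot: [-176.9, -6.1, 13.5]
contact_force: [-1.0, 0.3, -0.7]
gripper_width: 0.0399
t 32.18 pos [ 615.9 -164.1   34.5] rot [-176.9   -6.1   13.5] w 39.9 F [-1.   0.3 -0.7] | yaw -0.11 xyz [-0.02  0.11  0.66]
```

```bash
python3 -m inch '[{"x":-0.05,"y":0,"z":0.3,"yaw":0},{"x":0,"y":0,"z":0.25,"yaw":0},{"x":0,"y":0,"z":0,"yaw":0}]'
python3 to.py 616 -167 18 14
```

```text
time_s: 32.43
tcp_pos: [0.6151, -0.1619, 0.0193]
eef_rot: [-176.8, -6.1, 13.6]
contact_force: [0.6, -0.9, 0.3]
gripper_width: 0.04
t 32.43 pos [ 615.1 -161.9   19.3] rot [-176.8   -6.1   13.6] w 40.0 F [ 0.6 -0.9  0.3] | yaw -0.09 xyz [-0.01  0.21  0.05]
```

```bash
python3 -m inch '[{"x":0,"y":0,"z":0.12,"yaw":0},{"x":0,"y":0,"z":0,"yaw":0}]'
python3 to.py 616 -167 17 14
python3 - <<'E'
from h import *
I=r.camera_info("side");p,d=r.capture("side");cv2.imwrite("pics/s7.png",cv2.resize(p[140:220,240:340,::-1],None,fx=6,fy=6))
E
```

```text
time_s: 32.6
tcp_pos: [0.6159, -0.1616, 0.0165]
eef_rot: [-176.9, -6.1, 13.7]
contact_force: [-0.3, -0.2, -0.0]
gripper_width: 0.0405
t 32.60 pos [ 615.9 -161.6   16.5] rot [-176.9   -6.1   13.7] w 40.5 F [-0.3 -0.2 -0. ] | yaw -0.08 xyz [-0.05  0.21 -0.02]
```

View pics/s7.png

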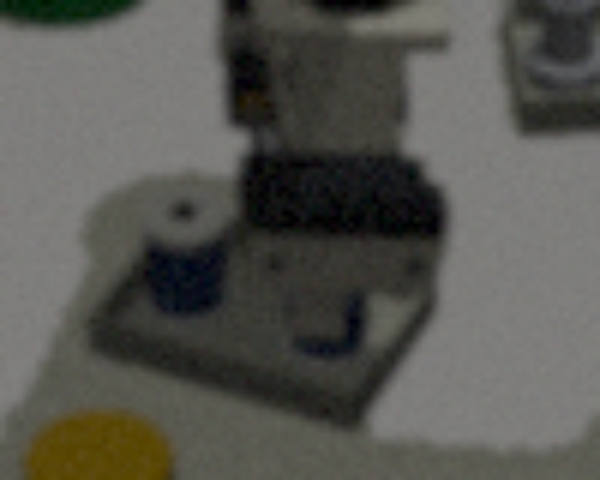

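The spool's base is inside the tray at crop (328,350). I lower until it touches.

```bash
python3 -m inch '[{"x":0,"y":0,"z":0.1,"yaw":0},{"x":0,"y":0,"z":0,"yaw":0}]'
python3 to.py 616 -167 14 14
python3 -m inch '[{"x":0,"y":0,"z":0.1,"yaw":0},{"x":0,"y":0,"z":0,"yaw":0}]'
python3 to.py 616 -167 14 14
```

```text
time_s: 32.82
tcp_pos: [0.6173, -0.1617, 0.0165]
eef_rot: [-176.9, -6.3, 13.7]
contact_force: [-0.6, -0.9, -1.2]
gripper_width: 0.0399
t 32.82 pos [ 617.3 -161.7   16.5] rot [-176.9   -6.3   13.7] w 39.9 F [-0.6 -0.9 -1.2] | yaw -0.07 xyz [-0.1   0.19  0.1 ]
time_s: 32.98
tcp_pos: [0.619, -0.1616, 0.0162]
eef_rot: [-177.0, -6.5, 13.8]
contact_force: [-0.5, -0.8, -0.7]
gripper_width: 0.0398
t 32.98 pos [ 619.  -161.6   16.2] rot [-177.    -6.5   13.8] w 39.8 F [-0.5 -0.8 -0.7] | yaw -0.06 xyz [-0.17  0.18  0.09]
```

It no longer descends (16.2 mm, where floor contact was expected at about 17), so I release.

```bash
python3 -m inch '[{"x":0,"y":0,"z":0,"yaw":0},{"x":0,"y":0,"z":0,"yaw":0},{"x":0,"y":0,"z":0,"yaw":0},{"x":0,"y":0,"z":0,"yaw":0}]' 0.35
python3 -m inch '[{"x":-0.05,"y":0,"z":-0.4,"yaw":0},{"x":0,"y":0,"z":-0.8,"yaw":0},{"x":0,"y":0,"z":-1,"yaw":0},{"x":0,"y":0,"z":-1,"yaw":0},{"x":0,"y":0,"z":-0.8,"yaw":0}]'
python3 to.py 430 -197 90 14
python3 - <<'E'
from h import *
I=r.camera_info("wrist");p,d=r.capture("wrist");w=cloud(d,I).reshape(-1,3)
W=w[(w[:,2]>.04)&(w[:,2]<.066)&(abs(w[:,0]-.61)<.035)&(abs(w[:,1]+.17)<.04)]
print(len(W),rect(W[:,:2]) if len(W)>5 else "",np.percentile(W[:,2],[5,50,95]))
E
```

```text
time_s: 33.32
tcp_pos: [0.6192, -0.1617, 0.0162]
eef_rot: [-177.0, -6.5, 13.7]
contact_force: [-0.0, -0.2, 0.8]
gripper_width: 0.0575
time_s: 33.73
tcp_pos: [0.6035, -0.1698, 0.1138]
eef_rot: [-176.8, -5.8, 13.7]
contact_force: [-0.5, -0.3, -0.5]
gripper_width: 0.059
t 33.73 pos [ 603.5 -169.8  113.8] rot [-176.8   -5.8   13.7] w 59.0 F [-0.5 -0.3 -0.5] | yaw -0.08 xyz [-6.99 -0.62  0.95]
3327 c 609.8 -164.0 size 39.8x39.2 long-axis 14.6 [0.055412   0.05661852 0.05773875]
```

The spool stands upright in its tray: top at 56.6 mm, centre (610, −164), local about (−28, +4) mm. Now the die.

```bash
python3 -m inch '[{"x":-1,"y":-0.1,"z":0,"yaw":0},{"x":-1,"y":-0.1,"z":0,"yaw":0},{"x":-1,"y":-0.1,"z":0,"yaw":0},{"x":-1,"y":-0.1,"z":0,"yaw":0},{"x":-1,"y":-0.1,"z":0,"yaw":0}]' 0
python3 -m inch '[{"x":-0.9,"y":-0.1,"z":0,"yaw":0},{"x":-0.6,"y":0,"z":0,"yaw":0},{"x":0,"y":0,"z":0,"yaw":0},{"x":0,"y":0,"z":0,"yaw":0}]'
python3 to.py 430 -197 70 14
python3 - <<'E'
from h import *
I=r.camera_info("wrist");p,d=r.capture("wrist");w=cloud(d,I).reshape(-1,3)
W=w[(abs(w[:,0]-.43)<.045)&(abs(w[:,1]+.197)<.045)]
for lo,hi in((.047,.058),(.008,.015)):
    V=W[(W[:,2]>lo)&(W[:,2]<hi)];print(len(V),rect(V[:,:2]) if len(V)>5 else "")
E
```

```text
time_s: 34.2
tcp_pos: [0.4836, -0.1891, 0.1109]
eef_rot: [-177.2, -6.7, 13.9]
contact_force: [-0.9, -0.6, 0.4]
gripper_width: 0.0445
time_s: 34.53
tcp_pos: [0.4393, -0.1962, 0.108]
eef_rot: [-177.2, -6.7, 13.8]
contact_force: [0.8, -0.2, -0.9]
gripper_width: 0.044
t 34.53 pos [ 439.3 -196.2  108. ] rot [-177.2   -6.7   13.8] w 44.0 F [ 0.8 -0.2 -0.9] | yaw -0.06 xyz [-0.37 -0.06  1.52]
720 c 432.9 -198.0 size 24.9x24.1 long-axis -67.5
1128 c 435.9 -197.7 size 41.2x34.6 long-axis -83.7
```

```bash
python3 -m inch '[{"x":-0.2,"y":0.05,"z":0.8,"yaw":0},{"x":-0.15,"y":0.05,"z":0.8,"yaw":0},{"x":-0.1,"y":0.05,"z":0.5,"yaw":0},{"x":0,"y":0,"z":0,"yaw":0},{"x":0,"y":0,"z":0,"yaw":0}]'
python3 to.py 435.5 -194 0 14
```

```text
time_s: 35.0
tcp_pos: [0.4411, -0.1989, 0.0555]
eef_rot: [-177.4, -7.1, 13.9]
contact_force: [1.0, 0.3, -0.6]
gripper_width: 0.0438
t 35.00 pos [ 441.1 -198.9   55.5] rot [-177.4   -7.1   13.9] w 43.8 F [ 1.   0.3 -0.6] | yaw -0.03 xyz [-0.17 -0.25  2.22]
```

```bash
python3 -m inch '[{"x":-0.3,"y":-0.1,"z":0.5,"yaw":0},{"x":-0.15,"y":-0.05,"z":0.5,"yaw":0},{"x":-0.05,"y":0,"z":0.4,"yaw":0},{"x":0,"y":0,"z":0,"yaw":0}]'
python3 to.py 435.5 -194 0 14
```

```text
time_s: 35.33
tcp_pos: [0.4371, -0.1959, 0.0219]
eef_rot: [-177.6, -7.4, 14.0]
contact_force: [-0.2, -0.2, -0.4]
gripper_width: 0.0441
t 35.33 pos [ 437.1 -195.9   21.9] rot [-177.6   -7.4   14. ] w 44.1 F [-0.2 -0.2 -0.4] | yaw 0.01 xyz [-0.04 -0.09  0.88]
```

```bash
python3 -m inch '[{"x":-0.1,"y":-0.02,"z":0.4,"yaw":0},{"x":-0.1,"y":0,"z":0.4,"yaw":0},{"x":0,"y":0,"z":0.1,"yaw":0},{"x":0,"y":0,"z":0,"yaw":0}]'
python3 to.py 435.5 -194 0 14
python3 -m inch '[{"x":0,"y":0,"z":0,"yaw":0},{"x":0,"y":0,"z":0,"yaw":0},{"x":0,"y":0,"z":0,"yaw":0},{"x":0,"y":0,"z":0,"yaw":0},{"x":0,"y":0,"z":0,"yaw":0}]' -1 30
python3 to.py 435.5 -194 0 14
```

```text
time_s: 35.67
tcp_pos: [0.439, -0.1951, 0.0015]
eef_rot: [-177.7, -7.6, 14.2]
contact_force: [-1.0, -0.0, 0.1]
gripper_width: 0.0442
t 35.67 pos [ 439.  -195.1    1.5] rot [-177.7   -7.6   14.2] w 44.2 F [-1.  -0.   0.1] | yaw 0.04 xyz [-0.12 -0.08  0.06]
time_s: 36.08
tcp_pos: [0.4407, -0.1954, 0.0035]
eef_rot: [-177.8, -7.7, 14.2]
contact_force: [0.7, 0.5, -1.9]
gripper_width: 0.0253
t 36.08 pos [ 440.7 -195.4    3.5] rot [-177.8   -7.7   14.2] w 25.3 F [ 0.7  0.5 -1.9] | yaw 0.05 xyz [-0.19 -0.11  0.14]
```

```bash
python3 -m inch '[{"x":0,"y":0,"z":-0.4,"yaw":0},{"x":0,"y":0,"z":-0.8,"yaw":0},{"x":0,"y":0,"z":-1,"yaw":0},{"x":0,"y":0,"z":-0.6,"yaw":0},{"x":0,"y":0,"z":0,"yaw":0}]'
python3 to.py 465 -396 70 14
python3 -m inch '[{"x":-0.1,"y":0.9,"z":0,"yaw":0},{"x":-0.1,"y":0.9,"z":0,"yaw":0},{"x":-0.1,"y":0.9,"z":0,"yaw":0},{"x":-0.1,"y":0.9,"z":0,"yaw":0},{"x":-0.1,"y":0.9,"z":0,"yaw":0}]'
python3 to.py 465 -396 70 14
```

```text
time_s: 36.5
tcp_pos: [0.4294, -0.2007, 0.0765]
eef_rot: [-177.7, -7.4, 14.2]
contact_force: [0.8, 1.2, -1.2]
gripper_width: 0.0252
t 36.50 pos [ 429.4 -200.7   76.5] rot [-177.7   -7.4   14.2] w 25.2 F [ 0.8  1.2 -1.2] | yaw 0.04 xyz [-0.51  7.92  0.26]
time_s: 36.92
tcp_pos: [0.4454, -0.313, 0.0741]
eef_rot: [-177.7, -7.8, 14.5]
contact_force: [1.3, 0.1, -1.5]
gripper_width: 0.0253
t 36.92 pos [ 445.4 -313.    74.1] rot [-177.7   -7.8   14.5] w 25.3 F [ 1.3  0.1 -1.5] | yaw 0.12 xyz [-0.04  3.41  0.17]
```

```bash
python3 -m inch '[{"x":0,"y":0.9,"z":0,"yaw":0},{"x":0,"y":0.9,"z":0,"yaw":0},{"x":0,"y":0.9,"z":0,"yaw":0},{"x":0,"y":0.5,"z":0,"yaw":0},{"x":0,"y":0,"z":0,"yaw":0}]'
python3 to.py 465 -396 70 14
python3 - <<'E'
from h import *
from scipy.spatial.transform import Rotation as Ro
s=r.get_state();I=r.camera_info("side");p,d=r.capture("side");cv2.imwrite("pics/s8.png",cv2.resize(p[110:190,290:400,::-1],None,fx=6,fy=6))
print("grasp",np.round((s["tcp_pos"]+Ro.from_euler("xyz",s["eef_rot"],degrees=True).apply([0,0,-.035]))*1000,1))
E
```

```text
time_s: 37.33
tcp_pos: [0.4645, -0.3973, 0.0689]
eef_rot: [-177.6, -7.6, 14.3]
contact_force: [0.8, 0.2, -2.4]
gripper_width: 0.0255
t 37.33 pos [ 464.5 -397.3   68.9] rot [-177.6   -7.6   14.3] w 25.5 F [ 0.8  0.2 -2.4] | yaw 0.07 xyz [ 0.03 -0.05 -0.04]
grasp [ 460.4 -399.9  103.6]
```

View pics/s8.png

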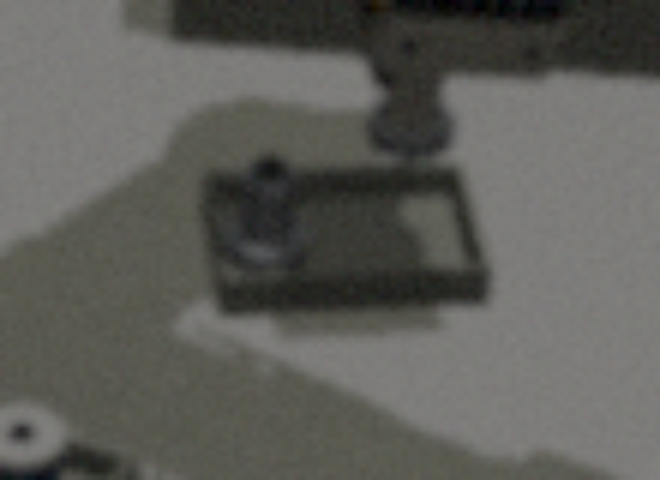

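The die hangs upright over the free end of its tray, foot at crop (410,150). I project that point and begin lowering.

```bash
python3 - <<'E'
from h import *
I=r.camera_info("side");print(np.round(ray(358.3,135.5,.065,I)*1000,1))
E
python3 -m inch '[{"x":-0.05,"y":0.02,"z":0.5,"yaw":0},{"x":-0.05,"y":0.02,"z":0.5,"yaw":0},{"x":-0.05,"y":0,"z":0.4,"yaw":0},{"x":0,"y":0,"z":0,"yaw":0}]'
python3 to.py 465 -396 9 14
```

```text
[ 450.5 -383.7   65. ]
time_s: 37.72
tcp_pos: [0.4632, -0.3926, 0.0303]
eef_rot: [-177.5, -7.6, 14.2]
contact_force: [-0.0, 0.4, -2.3]
gripper_width: 0.0257
t 37.72 pos [ 463.2 -392.6   30.3] rot [-177.5   -7.6   14.2] w 25.7 F [-0.   0.4 -2.3] | yaw 0.05 xyz [0.04 0.15 0.85]
```

```bash
python3 -m inch '[{"x":0.15,"y":0.1,"z":0.3,"yaw":0},{"x":0.05,"y":0,"z":0.3,"yaw":0},{"x":0,"y":0,"z":0.15,"yaw":0},{"x":0,"y":0,"z":0,"yaw":0}]'
python3 to.py 468 -394 8 14
```

```text
time_s: 38.05
tcp_pos: [0.4713, -0.3904, 0.01]
eef_rot: [-177.4, -7.5, 14.3]
contact_force: [0.1, 0.2, -1.8]
gripper_width: 0.0252
t 38.05 pos [ 471.3 -390.4   10. ] rot [-177.4   -7.5   14.3] w 25.2 F [ 0.1  0.2 -1.8] | yaw 0.08 xyz [-0.17  0.11  0.08]
```

```bash
python3 -m inch '[{"x":-0.05,"y":0.05,"z":0.1,"yaw":0},{"x":0,"y":0,"z":0.05,"yaw":0},{"x":0,"y":0,"z":0,"yaw":0}]'
python3 to.py 468 -394 7 14
```

```text
time_s: 38.3
tcp_pos: [0.4716, -0.3917, 0.0076]
eef_rot: [-177.5, -7.6, 14.4]
contact_force: [0.4, -0.3, -2.4]
gripper_width: 0.0253
t 38.30 pos [ 471.6 -391.7    7.6] rot [-177.5   -7.6   14.4] w 25.3 F [ 0.4 -0.3 -2.4] | yaw 0.11 xyz [-0.16  0.05  0.02]
```

```bash
python3 -m inch '[{"x":0,"y":0,"z":0.1,"yaw":0},{"x":0,"y":0,"z":0.03,"yaw":0},{"x":0,"y":0,"z":0,"yaw":0}]'
python3 to.py 468 -394 7 14
```

```text
time_s: 38.55
tcp_pos: [0.4726, -0.3923, 0.0078]
eef_rot: [-177.6, -7.7, 14.5]
contact_force: [-0.9, -0.2, -1.8]
gripper_width: 0.0258
t 38.55 pos [ 472.6 -392.3    7.8] rot [-177.6   -7.7   14.5] w 25.8 F [-0.9 -0.2 -1.8] | yaw 0.13 xyz [-0.2   0.02  0.03]
```

```bash
python3 -m inch '[{"x":-0.05,"y":0,"z":0.2,"yaw":0},{"x":0,"y":0,"z":0,"yaw":0}]'
python3 to.py 468 -394 5 14
```

```text
time_s: 38.72
tcp_pos: [0.474, -0.393, 0.0068]
eef_rot: [-177.8, -7.9, 14.6]
contact_force: [-0.7, 0.3, -1.8]
gripper_width: 0.0253
t 38.72 pos [ 474.  -393.     6.8] rot [-177.8   -7.9   14.6] w 25.3 F [-0.7  0.3 -1.8] | yaw 0.16 xyz [-0.24 -0.02  0.07]
```

```bash
python3 -m inch '[{"x":-0.1,"y":0,"z":0.3,"yaw":0}]'
python3 to.py 468 -394 5 14
```

```text
time_s: 38.8
tcp_pos: [0.4746, -0.3937, 0.0027]
eef_rot: [-178.0, -8.1, 14.8]
contact_force: [-6.6, 18.0, 48.1]
gripper_width: 0.0254
t 38.80 pos [ 474.6 -393.7    2.7] rot [-178.    -8.1   14.8] w 25.4 F [-6.6 18.  48.1] | yaw 0.19 xyz [-0.26 -0.05 -0.09]
```

Firm contact with the floor. I ease off and release.

```bash
python3 -m inch '[{"x":0,"y":0,"z":-0.1,"yaw":0},{"x":0,"y":0,"z":0,"yaw":0}]'
python3 to.py 468 -394 5 14
python3 -m inch '[{"x":0,"y":0,"z":0,"yaw":0},{"x":0,"y":0,"z":0,"yaw":0},{"x":0,"y":0,"z":0,"yaw":0},{"x":0,"y":0,"z":0,"yaw":0}]' 0
python3 to.py 468 -394 5 14
```

```text
time_s: 38.97
tcp_pos: [0.4757, -0.3943, 0.0068]
eef_rot: [-178.2, -8.3, 14.8]
contact_force: [-0.2, 0.2, -1.3]
gripper_width: 0.0253
t 38.97 pos [ 475.7 -394.3    6.8] rot [-178.2   -8.3   14.8] w 25.3 F [-0.2  0.2 -1.3] | yaw 0.20 xyz [-0.3  -0.09  0.07]
time_s: 39.3
tcp_pos: [0.4756, -0.3946, 0.0057]
eef_rot: [-178.2, -8.3, 14.8]
contact_force: [0.9, -0.8, 0.2]
gripper_width: 0.0424
t 39.30 pos [ 475.6 -394.6    5.7] rot [-178.2   -8.3   14.8] w 42.4 F [ 0.9 -0.8  0.2] | yaw 0.19 xyz [-0.29 -0.1   0.03]
```

```bash
python3 -m inch '[{"x":0.05,"y":0,"z":-0.4,"yaw":0},{"x":0.05,"y":0,"z":-0.8,"yaw":0},{"x":0.1,"y":0,"z":-1,"yaw":0},{"x":0,"y":0,"z":-1,"yaw":0},{"x":0,"y":0,"z":-1,"yaw":0}]'
python3 -m inch '[{"x":0,"y":-0.8,"z":-0.5,"yaw":0},{"x":0,"y":-0.8,"z":-0.5,"yaw":0},{"x":0,"y":-0.8,"z":0,"yaw":0},{"x":0,"y":-0.8,"z":0,"yaw":0},{"x":0,"y":-0.5,"z":0,"yaw":0}]'
python3 -m inch '[{"x":0,"y":-1,"z":0,"yaw":0},{"x":0,"y":-1,"z":0,"yaw":0},{"x":0,"y":-1,"z":0,"yaw":0},{"x":0,"y":-0.6,"z":0,"yaw":0},{"x":0,"y":0,"z":0,"yaw":0}]'
python3 to.py 468 -394 5 14
python3 - <<'E'
from h import *
def sub(w,c,rad,lo,hi):
    w=w.reshape(-1,3);W=w[(np.hypot(w[:,0]-c[0],w[:,1]-c[1])<rad)&(w[:,2]>lo)&(w[:,2]<hi)]
    return f"{len(W)} {rect(W[:,:2])} z {np.median(W[:,2]):.4f}" if len(W)>5 else len(W)
for n in("top","side"):
    I=r.camera_info(n);p,d=r.capture(n);cv2.imwrite(f"pics/{n}9.png",p[:,:,::-1]);w=cloud(d,I)
    for k,a in dict(die=((.46,-.396),.035,.046,.065),spool=((.61,-.164),.03,.046,.065),lid=((.467,.397),.12,.015,.04),handle=((.467,.397),.06,.055,.075),jar=((.67,.006),.05,.07,.1),bottle=((.659,.399),.05,.17,.21)).items():
        print(n,k,sub(w,*a))
E
```

```text
time_s: 39.72
tcp_pos: [0.4626, -0.3985, 0.108]
eef_rot: [-177.6, -7.6, 14.6]
contact_force: [0.1, 0.1, 0.6]
gripper_width: 0.0437
time_s: 40.13
tcp_pos: [0.4375, -0.3139, 0.1475]
eef_rot: [-178.2, -8.1, 14.5]
contact_force: [0.1, -0.9, 0.0]
gripper_width: 0.0438
time_s: 40.55
tcp_pos: [0.4126, -0.2225, 0.1526]
eef_rot: [-178.3, -8.2, 14.5]
contact_force: [-0.3, 0.6, -0.7]
gripper_width: 0.0438
t 40.55 pos [ 412.6 -222.5  152.6] rot [-178.3   -8.2   14.5] w 43.8 F [-0.3  0.6 -0.7] | yaw 0.14 xyz [0.49 7.19 5.91]
top die 0
top spool 292 c 608.2 -166.8 size 39.0x38.6 long-axis -4.8 z 0.0558
top lid 4410 c 468.3 396.2 size 174.1x121.6 long-axis 13.6 z 0.0299
top handle 300 c 467.6 395.7 size 69.8x18.2 long-axis 13.8 z 0.0630
top jar 662 c 670.4 6.5 size 58.9x58.4 long-axis -46.5 z 0.0846
top bottle 244 c 659.5 398.4 size 29.3x28.9 long-axis 4.6 z 0.1889
side die 39 c 465.1 -391.1 size 25.1x22.9 long-axis -83.8 z 0.0506
side spool 143 c 606.0 -163.4 size 43.3x36.5 long-axis -81.2 z 0.0544
side lid 4557 c 465.5 398.1 size 172.3x124.0 long-axis 14.0 z 0.0288
side handle 345 c 465.8 399.3 size 69.1x20.0 long-axis 17.0 z 0.0622
side jar 430 c 668.2 10.6 size 60.1x56.9 long-axis -81.3 z 0.0831
side bottle 279 c 657.9 402.4 size 30.6x29.0 long-axis 70.9 z 0.1878
```

View pics/side9.png

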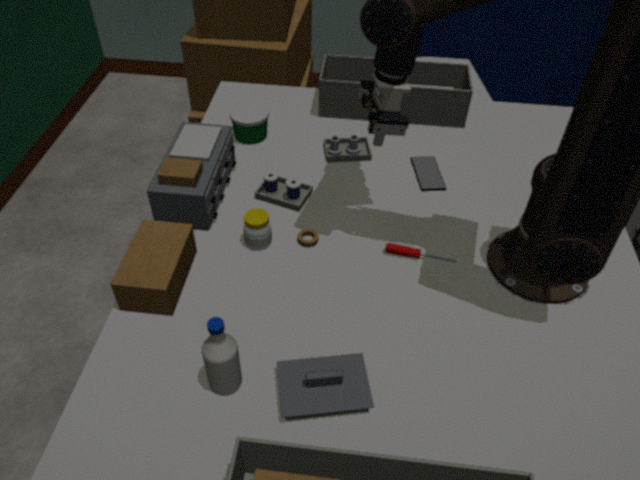

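The side view shows the lid seated on the box, the spool (293,190) and die (353,146) upright beside their samples, and the jar and bottle unmoved. The arm is clear, so I hand in.

Run:
```python
from plant import r
print(r.close_job())
```

```text
the job is handed in; nothing more can be done
None
```

The job is done and handed in at about 41 s of simulated time. Both buckles are in the box under the lid, and the spool and die each stand in the tray with their own sample.

**Last checks**
- **Buckles:** seen flat, face up and end to end in the box before the lid went on.
- **Lid:** the top camera put it at (468, 396) mm against the box at (468, 395.5). Yaw was 13.6–14.0° against 14°, the plate top 28.8–29.9 mm (30 expected), and the slope 0.05° or less when measured just after release.
- **Spool:** upright in its tray, top at 55–56 mm (56 expected).
- **Die:** upright beside its sample. The arm hid it from the top camera, so this rests on the side view alone, which read its top at about 51 mm where 56 was expected. That camera also read about 4 mm low on the loose die.
- **Jar and bottle:** unchanged within measuring error. The arm was clear of everything at the end.

**What disagreed or went wrong**
- **Fingertips:** they stand about 20 mm behind the reported TCP, not 11 mm ahead as described. Two early closes on buckle 1 therefore missed above it. The depth picture showed why, and I worked with the measured offset from then on.
- **Tool tilt:** it drifted to about 8° over the run and could not be corrected through the interface. The lid, spool and die still ended level or upright.
- **Force:** setting down the die briefly pushed about 50 N through the grip. That is below the 120 N wrist limit, and I backed off before releasing.

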